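# Lock the depth stop of a leather press

## Task

The depth-stop block has been adjusted and now has to be locked. Set it upright, bolt up, on the roller lane of the station and push it along the rollers under the two lips, fully home against the end stop of the bay. Then, with the block in the bay, run the hex jam nut down the bolt (clockwise from above) against the boss and nip it firmly tight, let go, and leave the block home in the bay, without knocking over or shifting the other things on the bench.

Things in the scene. Friction and masses are not known exactly. Their poses are not given: they have to be found in the camera images.
- stop_block: Square aluminium block 50 x 50 mm, 34 mm tall, upright on the bench, about 0.4 kg, with a boss, a bolt and a jam nut on top. Origin: centre of its underside; z up along the bolt; x and y square to its side faces (all four alike, any may lead). Grip it by two opposite side faces. The end of the 16 mm threaded bolt is 78 mm above the origin.
- boss_face (a point): Centre of the upper face of the round dark steel boss on the block, 22 mm across, 20 mm tall: 54 mm above the block's underside, on the bolt's axis. The jam nut must end up pressed on this face. Axes as those of the block.
- nut_top (a point): Centre of the top face of the jam nut: plain steel hex nut, 30 mm across flats (35 mm across corners), 14 mm tall, on the bolt above the boss. z up; its x axis is square to one pair of flats, the others follow every 60 degrees. When the nut touches the boss this point is 68 mm above the block's underside.
- jam_nut (a joint): Turn of the nut, rad, growing clockwise from above as it runs down, 4 mm a turn. 0: highest; starts at 0.4 to 2.2; meets the boss at 7.0 and turns no farther there, but for about 0.02 rad of give per N m. Drag 0.2 N m all the way; 1 N m or more on the seated nut is well tight. A nut run down only to touch is not tight. Let go, it stays where it is.
- station: Roller lane with a bay at its end, 235 x 110 mm, fixed to the bench. Origin at bench level under the middle of the end stop's inner face; x is the pushing direction (into the bay), z up. Eight free steel rollers across the lane, 18 mm thick, 25 mm apart, at x = -187 to -12 mm, tops 28 mm above the bench. End stop 64 mm tall, at x = 0 to 12 mm.
- lane_start (a point): Middle of the open part of the lane, at the height of the roller tops (28 mm above the bench), 130 mm before the end stop; a place to set the block down. Axes as the station's. The lane is open above and at its near end from x = -205 to -70 mm of the station; its side rails are 55.5 mm apart, with tops flared outwards to 43 mm above the bench.
- bay_home (a point): Where the centre of the block's underside lies when fully home: on the roller tops, 25 mm before the end stop. Axes as the station's. Bay: 50 mm long, walls 55 mm apart, 62 mm tall lead-in cheeks for 20 mm before it; two lips 64 to 68 mm above the bench leave a 34 mm slot for the boss, so the block enters only along the rollers and there turns under 6 degrees.
- mallet: Bystander: wooden mallet, barrel head 85 mm long, lying. Origin: centre of its underside (mallet, awl: about the middle, at bench level).
- awl: Bystander: wood-handled awl, 170 mm long, lying. Origin: centre of its underside (mallet, awl: about the middle, at bench level).
- glue_jar: Bystander: glass jar 64 mm across, 75 mm tall. Origin: centre of its underside (mallet, awl: about the middle, at bench level).
- hole_punch: Bystander: steel hole punch standing upright, 24 mm across, 110 mm tall. Origin: centre of its underside (mallet, awl: about the middle, at bench level).
- sanding_block: Bystander: cork sanding block 100 x 55 x 30 mm. Origin: centre of its underside (mallet, awl: about the middle, at bench level).
- rivet_tin: Bystander: flat round tin, 80 mm across, 28 mm tall. Origin: centre of its underside (mallet, awl: about the middle, at bench level).
- weight: Bystander: dark steel bench weight 70 x 45 x 35 mm. Origin: centre of its underside (mallet, awl: about the middle, at bench level).
Not all that is in view belongs to the job. Leave any green look-alike of the stop_block alone.

How it is judged:
On the way, in this order (a step that is already met when the one before it is completed fails the run):
1. the block is fully home in the bay, with the jam nut still clear of the boss (x of stop_block in the frame of station between -0.03 and -0.02 m and y of stop_block in the frame of station between -0.005 and 0.005 m and z of stop_block in the frame of station between 0.022 and 0.034 m and angle between stop_block's own z axis and vertical below 0.1 rad and value of joint jam_nut below 6.5 rad), for 0.2 s.
2. in the bay, the jam nut is drawn tight against the boss (a turning torque of some 0.6 N m) (x of stop_block in the frame of station between -0.03 and -0.02 m and y of stop_block in the frame of station between -0.005 and 0.005 m and z of stop_block in the frame of station between 0.022 and 0.034 m and angle between stop_block's own z axis and vertical below 0.1 rad and value of joint jam_nut above 7.01 rad), for 0.1 s.
At the end, for the whole second after the job is handed in: The block is at rest upright on the rollers in the bay, its centre within 5 mm of home along and across the lane and 6 mm in height, tilted under 0.1 rad; the jam nut, drawn tight before, still stands against the boss (joint above 6.93 rad, touch being 7.0) (x of stop_block in the frame of station between -0.03 and -0.02 m and y of stop_block in the frame of station between -0.005 and 0.005 m and z of stop_block in the frame of station between 0.022 and 0.034 m and angle between stop_block's own z axis and vertical below 0.1 rad and value of joint jam_nut above 6.93 rad and linear speed of stop_block below 0.02 m/s).
It fails at once if the stop block is tipped by more than 45 degrees (angle between stop_block's own z axis and vertical above 0.785 rad).
It fails at once if a bystander is shifted by more than 40 mm (distance of any of mallet, awl, glue_jar, hole_punch, sanding_block, rivet_tin, weight from where it was at the start of the episode above 0.04 m).
It fails at once if a bystander is knocked over (angle between any of hole_punch, glue_jar's own z axis and vertical above 0.5 rad).
It also fails if it takes over 72 s, if anything falls off the work surface, if the arm or the gripper's body presses on something with over 40 N, if the wrist force passes 120 N, or if a joint passes its speed limit or range.

## Robot

A 6-joint arm with a two-finger parallel gripper is mounted at the origin on the work surface. World frame = base frame: x ahead of the robot, y to its left, z up, the work surface at z = 0. Lengths are in m, angles in rad, forces in N, time in s.
With the tool pointing down it reaches from about 0.35 to 0.85 m from the base axis. Payload 8.1 kg.
Tool frame: the origin (TCP) lies at the centre of the arm's flange, where the gripper is bolted on; the fingertips stand 173 mm ahead of it and the grasp point (between the pads) lies 155 mm ahead of it; z points along the fingers, x is the direction in which the jaws open and shut, and the axes are right-handed (so a half turn about z gives the same grasp; the last joint's range is limited). The gripper opens to 85 mm and grips with 20 to 120 N. Pads are 22 mm wide; open, the fingers measure 114 mm over their backs; the gripper's body (76 mm by 85 mm) begins 54 mm behind the grasp point. The pads swing forward as they close: fully open they stand 13 mm farther back than shut.
Start: joints at [-1.334, 0.13, 1.488, -0, 1.523, -0.085], TCP at [0.19, -0.569, 0.405] pointing down, gripper open.
Joint ranges: [-2.96, 2.96], [-0.89, 2.26], [0.02, 2.5], [-1.34, 4.48], [0, 2.73], [-2.66, 2.66]. Speed limits (rad/s): [2.39, 2.39, 2.79, 3.14, 3.14, 3.14].

## Interface

Orientations are given as a unit quaternion [w, x, y, z].
In Python, from cell import r gives the robot as it stands. The module is installed in compiled form; this text tells all that it offers.
- The arm moves only by the tool play_rows, never from a script. Its arguments are lists of equal length, an entry for each row: "translation": the shift along the tool's x, y, z in cm, a list of three; "twist": the turn about the tool's z in degrees. A call has 1 to 12 rows; each row shifts and turns the commanded pose from where the row before left it, along the tool's axes as they then stand; what a row does not reach is not made up. A row lasts 1/12 s, in which the tool goes at most 41.7 mm and 7.16 degrees, less where a joint would pass 70% of its speed; a pose out of reach is approached as far as the arm can. A call is refused whole if a number of a shift passes 4.17 or a number of a turn 7.16, either way. A call with a gripper value outside its range is refused whole. "jaw" is the closure, from -1 (fully open) to 1 (shut), set as the call begins (left out, the last holds). The fingers move at their own pace and stop on an object; the grip force is fixed at half the most. Time passes only in rows, so rows that do not move let the fingers close. It gives the time, the measured TCP pose, the force and the opening at its end, in the units of the state.
- r.state(): the state, without advancing time (a new reading comes with each control period).
- r.get_image(name): name is "scene" or "top" or "wrist"; returns a dict with "pixels" (400x640x3 uint8, blue, green, red), "fx", "fy", "cx", "cy" (pixels), "rvec" (rotation vector, rad) and "tvec" (3), from world to camera coordinates, as OpenCV has them. Camera axes: x right, y down, z forward; pixel columns grow to the right and rows downward; lengths in m; the calibration is good to about 2 mm. A picture is of the moment at which its call begins. There is no depth.
- r.finish_job(): hands the job in, once; it reports no verdict.
The state is a dict: "clock": time; "q": joint angles; "joint_vel": joint speeds; "joint_torque": joint torques, N m; "ee_pos": TCP position; "tool_rot": TCP orientation; "force": force on the tool from outside, world axes, zero at the start; "ft_torque": the same for the moment, N m; "width": finger opening in m.
Only numpy, scipy, OpenCV 4.12 (cv2) and the standard library are available. Lean on these libraries where they do the work, as an engineer would, in place of code of your own. Each camera call takes 0.05 s, during which the arm holds its last target.

## Working session

There is one attempt and no reset: what is moved stays moved. The work goes in short steps, Python scripts to look and compute and a tool call to move; the robot and the scene stay as the last step left them, time stands still between calls to the robot, and variables do not carry over. Pictures are saved under pics/ and viewed, and the job is handed in when it is done.

Besides the shell and the picture viewer there is one more tool, called after "Call:" as a command line: name --pt "numbers of a row" for each row, then --argument value for the rest. play_rows: Moves the arm, as the interface text tells. Its arguments: {"type":"object","properties":{"translation":{"type":"array","items":{"type":"array","items":{"type":"number"}}},"twist":{"type":"array","items":{"type":"number"}},"jaw":{"type":"number"}},"required":["translation","twist"]}

```bash
mkdir -p pics; ls
cat > h.py <<'E'
import numpy as np, cv2
from cell import r
def grab(n,f=None):
    d=r.get_image(n)
    if f: cv2.imwrite('pics/'+f,np.asarray(d['pixels']))
    R=cv2.Rodrigues(np.array(d['rvec'],float))[0]
    d['R']=R; d['K']=np.array([[d['fx'],0,d['cx']],[0,d['fy'],d['cy']],[0,0,1.]]); d['t']=np.array(d['tvec'],float)
    d['C']=-R.T@d['t']; d['pixels']=np.asarray(d['pixels']); return d
def ray(d,u,v):
    x=d['R'].T@np.linalg.inv(d['K'])@np.array([u,v,1.]); return d['C'],x/np.linalg.norm(x)
def onz(d,u,v,z):
    C,x=ray(d,u,v); return C+x*(z-C[2])/x[2]
def proj(d,p):
    return cv2.projectPoints(np.array(p,float).reshape(-1,1,3),np.array(d['rvec'],float),d['t'],d['K'],None)[0].reshape(-1,2)
def tri(d1,p1,d2,p2):
    P1=d1['K']@np.c_[d1['R'],d1['t']];P2=d2['K']@np.c_[d2['R'],d2['t']]
    X=cv2.triangulatePoints(P1,P2,np.array(p1,float).reshape(2,1),np.array(p2,float).reshape(2,1)); return (X[:3]/X[3]).ravel()
E
python3 - <<'E'
from h import *
for n in ['scene','top','wrist']:
    d=grab(n,n+'0.png'); print(n,d['C'],d['fx'],d['R'].round(3).tolist())
print(r.state())
E
```

```text
pics
scene [ 1.46065597 -0.58238274  0.77245667] 481.8585589048411 [[0.515, 0.857, 0.02], [0.475, -0.266, -0.839], [-0.714, 0.441, -0.544]]
top [0.37106978 0.00318905 1.24352165] 485.33056095142643 [[0.016, -1.0, 0.02], [-0.985, -0.019, -0.172], [0.173, -0.017, -0.985]]
wrist [ 0.25902761 -0.54647727  0.37302942] 313.7583667517366 [[0.316, -0.949, -0.001], [-0.909, -0.303, 0.285], [-0.27, -0.089, -0.959]]
{'clock': 0.15, 'q': array([-1.33441331e+00,  1.31010412e-01,  1.48901874e+00,  4.37870884e-05,
        1.52299832e+00, -8.53763204e-02]), 'joint_vel': array([ 0.00077641, -0.0018592 , -0.00325981,  0.00153408, -0.00074778,
       -0.00038977]), 'joint_torque': array([-8.61320018e-05, -5.70062828e+01, -5.01159668e+01, -3.37323581e-04,
        9.61624319e-03, -2.01277510e-05]), 'ee_pos': array([ 0.18974456, -0.5690291 ,  0.40387736]), 'tool_rot': array([-4.84158715e-04,  8.11243922e-01, -5.84707435e-01, -5.29851631e-04]), 'force': array([ 0.06870952, -0.24150647, -0.94982301]), 'ft_torque': array([ 0.01223547, -0.0419691 , -0.0263807 ]), 'width': 0.08591135025158006}
```

View pics/scene0.png

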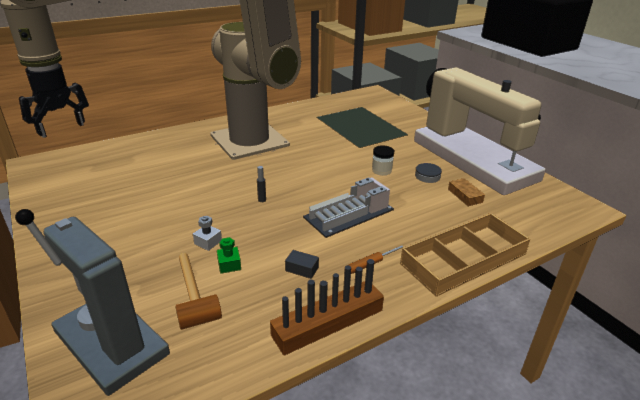

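View pics/top0.png

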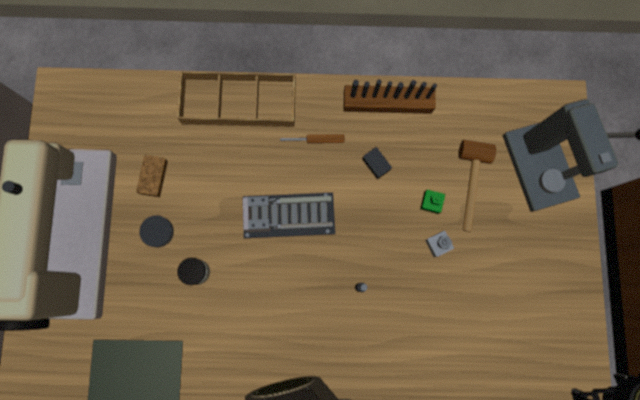

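View pics/wrist0.png

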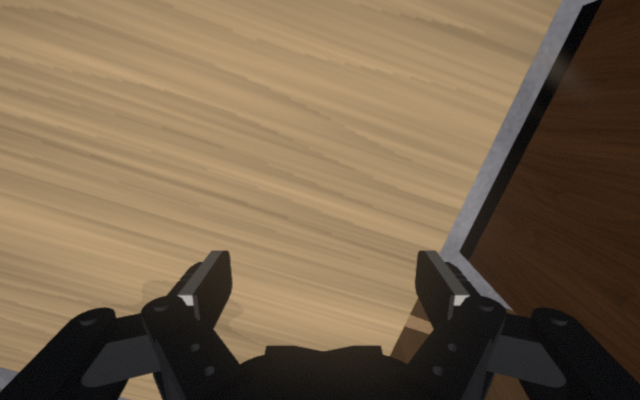

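Two candidates: the bare-aluminium block at top (441,243) / scene (207,235), and the green one at top (433,201) / scene (229,257). The grey one fits "aluminium with steel nut", and green is the look-alike. I'll confirm that in a crop and measure.

Run:
```python
from h import *
t=grab('top');s=grab('scene')
a=t['pixels'][175:270,390:510];b=s['pixels'][195:290,170:290];c=t['pixels'][180:250,230:345]
up=lambda x,w,h:cv2.resize(x,(w,h),interpolation=cv2.INTER_CUBIC)
cv2.imwrite('pics/crop1.png',np.vstack([np.hstack([up(a,400,317),up(b,400,317)]),np.hstack([up(c,460,280),np.zeros((280,340,3),np.uint8)])]))
for n,u,v,z in [('block',441,243,.034),('stat corners',243,196,0),('',244,237,0),('',334,193,0),('',334,235,0),('punch',361,287,.11),('weight',377,162,.035),('mallet',477,152,.04),('mallet h',468,230,.01),('green',433,201,.034)]:
    print(n,onz(t,u,v,z).round(3))
```

```text
block [ 0.487 -0.326  0.034]
stat corners [0.603 0.178 0.   ]
 [0.496 0.171 0.   ]
 [ 0.616 -0.058  0.   ]
 [ 0.506 -0.059  0.   ]
punch [ 0.375 -0.117  0.11 ]
weight [ 0.692 -0.166  0.035]
mallet [ 0.723 -0.425  0.04 ]
mallet h [ 0.524 -0.404  0.01 ]
green [ 0.593 -0.309  0.034]
```

View pics/crop1.png

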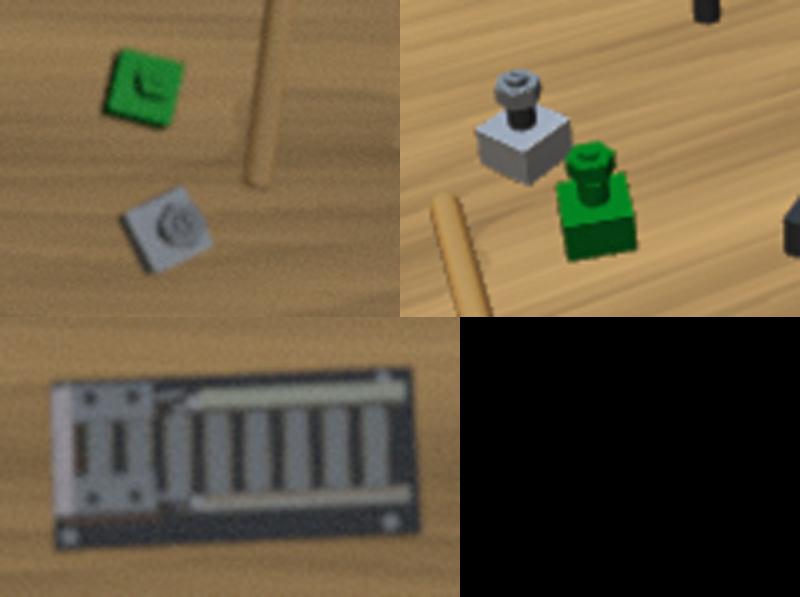

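The crop confirms that the stop block is the bare aluminium one with a black boss and steel nut, at top (441,243). The end stop of the station is on its left, so the push direction is about world +y. Next I move the wrist camera over the block.

```bash
cat >> h.py <<'E'
def pose():
    s=r.state();q=np.array(s['tool_rot']);p=np.array(s['ee_pos'])
    from scipy.spatial.transform import Rotation as Ro
    M=Ro.from_quat(q[[1,2,3,0]]).as_matrix(); return p,M
def go(x,y,z,a=None):
    p,M=pose(); d=M.T@(np.array([x,y,z])-p); yaw=np.degrees(np.arctan2(M[1,0],M[0,0]))
    print('tool shift cm',(d*100).round(2),'yaw now',yaw.round(2),'q6 deg',np.degrees(r.state()['q'][5]).round(1),'tilt z',M[:,2].round(4))
    if a is not None: print('twist options',[round(-((a-yaw+180)%360-180),1), round(-((a-yaw+360)%360-180),1)])
E
python3 - <<'E'
from h import *
go(0.44,-0.345,0.405)
p,M=pose(); d=grab('wrist'); print('cam in tool',M.T@(d['C']-p), 'fwd in tool',M.T@d['R'][2])
E
```

```text
tool shift cm [-13.35 -30.83  -0.07] yaw now -71.56 q6 deg -4.9 tilt z [-2.e-04  9.e-04 -1.e+00]
cam in tool [ 0.00059923 -0.07286706  0.0307237 ] fwd in tool [9.19638171e-04 2.84972058e-01 9.58535383e-01]
```

Call:
play_rows --pt "-1.33 -3.71 0" --pt "-1.33 -3.71 0" --pt "-1.33 -3.71 0" --pt "-1.33 -3.71 0" --pt "-1.33 -3.71 0" --pt "-1.33 -3.71 0" --pt "-1.33 -3.71 0" --pt "-1.33 -3.71 0" --pt "-1.33 -3.71 0" --pt "-1.33 -3.71 0" --pt "0 0 0" --pt "0 0 0" --twist '[0,0,0,0,0,0,0,0,0,0,0,0]'

```text
clock: 1.3
ee_pos: [0.5012, -0.3238, 0.4044]
tool_rot: [-0.0, 0.812, -0.583, -0.0]
force: [-0.1, -0.1, -0.4]
width: 0.0854
```

Run:
```python
from h import *
d=grab('wrist','w1.png'); go(.487,-.326,.3)
```

```text
tool shift cm [-0.32  1.28 10.44] yaw now -71.44 q6 deg 33.5 tilt z [-6.e-04 -0.e+00 -1.e+00]
```

View pics/w1.png

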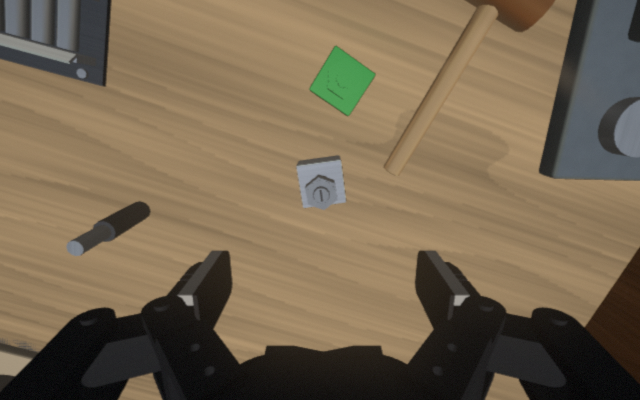

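The grey block is at (322,182) and the green one at (343,80). I descend for a second view.

Call:
play_rows --pt "0 -0.3 3" --pt "0 0 3" --pt "0 0 3" --pt "0 0 2" --pt "0 0 0" --pt "0 0 0" --twist '[0,0,0,0,0,0]'

```text
clock: 1.85
ee_pos: [0.5012, -0.3254, 0.2937]
tool_rot: [0.0, 0.811, -0.585, -0.002]
force: [0.1, 0.2, 0.2]
width: 0.0853
```

Run:
```python
from h import *
d=grab('wrist','w2.png')
t=d['pixels'][100:330,220:420]; cv2.imwrite('pics/w2c.png',cv2.resize(t,None,fx=3,fy=2.6,interpolation=cv2.INTER_CUBIC) if 0 else cv2.resize(t,(520,598),interpolation=cv2.INTER_CUBIC))
```

```text
(no output)
```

View pics/w2c.png

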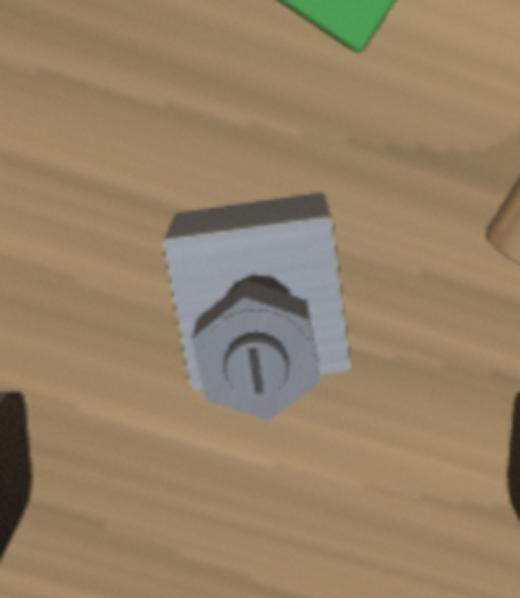

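```bash
cat >> h.py <<'E'
import os,pickle
_g=grab
def grab(n,f=None):
    d=_g(n,f)
    if f: pickle.dump({k:v for k,v in d.items() if k!='pixels'},open('pics/'+f+'.pkl','wb'))
    return d
def load(f): return pickle.load(open('pics/'+f+'.pkl','rb'))
E
python3 - <<'E'
from h import *
from scipy.spatial.transform import Rotation as Ro
d=grab('wrist','w2.png'); p,M=pose()
ct=M.T@(d['C']-p); Rt=d['R']@M
# w1 camera
M1=Ro.from_quat([0.812,-.583,0,0]).as_matrix(); p1=np.array([.5012,-.3238,.4044]); 
R1=Rt@M1.T; C1=p1+M1@ct; d1=dict(d); d1['R']=R1; d1['C']=C1; d1['t']=-R1@C1; d1['rvec']=cv2.Rodrigues(R1)[0]
pickle.dump({k:v for k,v in d1.items() if k!='pixels'},open('pics/w1.png.pkl','wb'))
im=cv2.imread('pics/w1.png')[150:220,285:360]; cv2.imwrite('pics/w1c.png',cv2.resize(im,(600,560),interpolation=cv2.INTER_CUBIC))
c=[(165,241),(331,217),(350,370),(193,390)]
W=np.array([onz(d,220+u/2.6,100+v/2.6,.034) for u,v in c]);print(W.round(4), W.mean(0))
B=np.array([onz(d,220+u/2.6,100+v/2.6,0) for u,v in [(177,213),(323,194)]]);print(B.round(4))
for A in (W[1]-W[0],W[2]-W[1],W[3]-W[2],W[0]-W[3],B[1]-B[0]): print(np.linalg.norm(A)*1000,np.degrees(np.arctan2(A[1],A[0])))
print('bolt',onz(d,220+256/2.6,100+365/2.6,.078))
E
```

```text
[[ 0.5003 -0.2954  0.034 ]
 [ 0.5225 -0.3393  0.034 ]
 [ 0.4785 -0.3611  0.034 ]
 [ 0.4568 -0.3171  0.034 ]] [ 0.48950542 -0.3282263   0.034     ]
[[ 0.5004 -0.2953  0.    ]
 [ 0.5218 -0.3394  0.    ]]
49.19320334938491 -63.206775562348795
49.11041659794899 -153.56707406236802
49.08254183685468 116.21278311374627
48.612611588723766 26.562634512420168
49.06309827162478 -64.10939192680542
bolt [ 0.49010079 -0.32743092  0.078     ]
```

View pics/w1c.png

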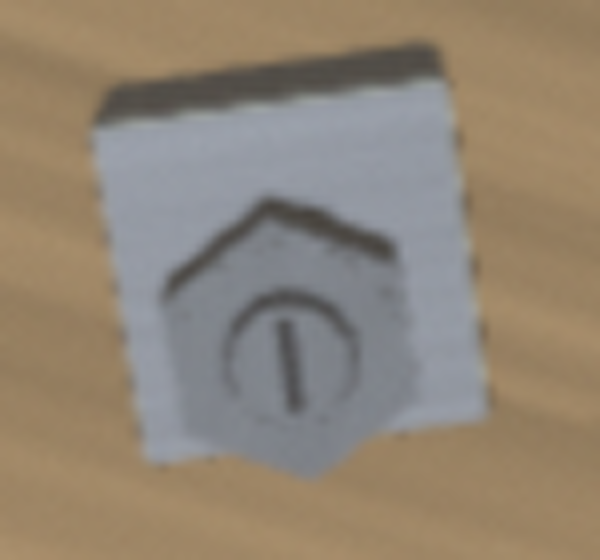

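Run:
```python
from h import *
a,b=load('w1.png'),load('w2.png')
print('bolt',tri(a,(321.25,195.3),b,(318.5,240.4)),'corner',tri(a,(297.1,165.6),b,(283.5,192.7)))
go(.4897,-.328,.186,-63.6)
```

```text
bolt [ 0.48452718 -0.32823778  0.06567445] corner [ 0.49633667 -0.29456314  0.02096016]
tool shift cm [-0.23  1.3  11.08] yaw now -71.63 q6 deg 33.8 tilt z [ 0.0021 -0.0017 -1.    ]
twist options [np.float64(-8.0), np.float64(172.0)]
```

Call:
play_rows --pt "-0.1 0.65 0" --pt "-0.1 0.65 0" --pt "0 0 0" --pt "0 0 2" --pt "0 0 2" --pt "0 0 0" --pt "0 0 0" --twist '[0,0,-4,-4,0,0,0]' --jaw -0.5

```text
clock: 2.53
ee_pos: [0.4888, -0.3268, 0.2545]
tool_rot: [-0.0, 0.85, -0.527, -0.001]
force: [-0.2, 0.2, 1.2]
width: 0.0639
```

Run:
```python
from h import *
d=grab('wrist','w3.png')
go(.4897,-.328,.186,-63.6); print(r.state()['width'])
```

```text
tool shift cm [0.08 0.01 6.97] yaw now -63.6 q6 deg 24.9 tilt z [ 3.e-04 -3.e-04 -1.e+00]
twist options [np.float64(-0.0), np.float64(180.0)]
0.06407132051032258
```

View pics/w3.png

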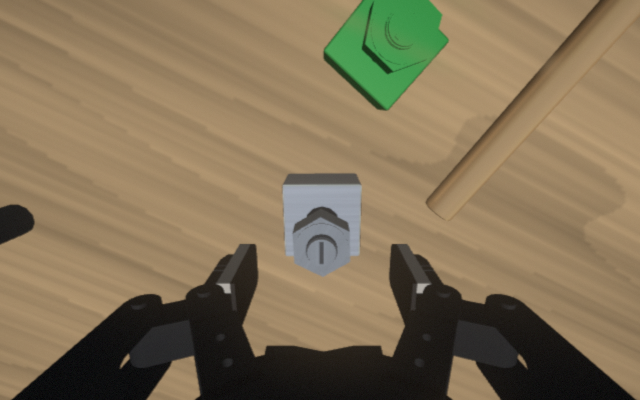

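Run:
```python
from h import *
a,b=load('w3.png'),load('w2.png')
print('bolt',tri(a,(321.5,251),b,(318.5,240.4)),'corner',tri(a,(283,185),b,(283.5,192.7)),'cornerR',tri(a,(360.5,185),b,(347.3,183.5)))
for u,v in[(283,185),(360.5,185)]: print(onz(a,u,v,.034))
```

```text
bolt [ 0.48351619 -0.32920846  0.06407011] corner [ 0.48678599 -0.29385646 -0.0099638 ] cornerR [ 0.51569985 -0.34418755  0.00302296]
[ 0.49949635 -0.2940606   0.034     ]
[ 0.52096694 -0.33736633  0.034     ]
```

Call:
play_rows --pt "0 0 2" --pt "0 0 2" --pt "0 0 1.5" --pt "0 0 1" --pt "0 0 0.4" --pt "0 0 0" --twist '[0,0,0,0,0,0]'

```text
clock: 3.08
ee_pos: [0.4896, -0.327, 0.1858]
tool_rot: [0.0, 0.85, -0.527, -0.0]
force: [0.2, -0.6, -0.2]
width: 0.064
```

Call:
play_rows --pt "0 0 0" --pt "0 0 0" --pt "0 0 0" --pt "0 0 0" --pt "0 0 0" --pt "0 0 0" --twist '[0,0,0,0,0,0]' --jaw 1

```text
clock: 3.58
ee_pos: [0.4902, -0.3275, 0.1874]
tool_rot: [0.0, 0.85, -0.527, 0.001]
force: [-0.3, 0.8, 7.1]
width: 0.0488
```

Call:
play_rows --pt "0 0 -0.5" --pt "0 0 -2" --pt "0 0 -2" --pt "0 0 -2" --pt "0 0 -2.5" --pt "0 0 0" --twist '[0,0,0,0,0,0]'

```text
clock: 4.08
ee_pos: [0.4909, -0.3281, 0.2811]
tool_rot: [0.0, 0.85, -0.527, 0.004]
force: [2.2, -1.2, -2.2]
width: 0.0487
```

Run:
```python
from h import *
s=grab('scene','s1.png');t=grab('top','t1.png');w=grab('wrist','w4.png')
cv2.imwrite('pics/a.png',np.hstack([cv2.resize(s['pixels'][150:270,150:310],(400,300)),cv2.resize(w['pixels'],(400,300))]))
cv2.imwrite('pics/tst.png',cv2.resize(t['pixels'][180:250,230:345],(800,487),interpolation=cv2.INTER_CUBIC))
print(r.state()['force'],r.state()['width'])
```

```text
[ 0.54233475  0.98132708 -4.84381081] 0.0486402574509468
```

View pics/a.png

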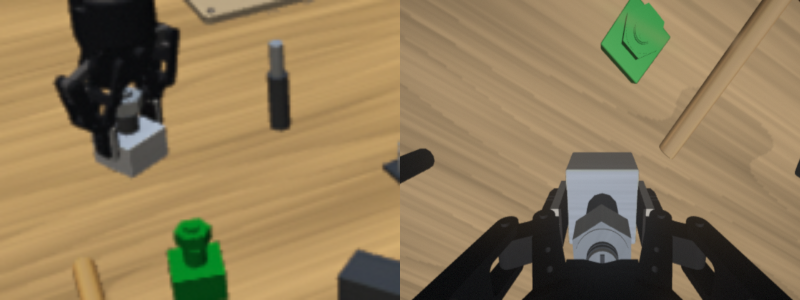

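View pics/tst.png

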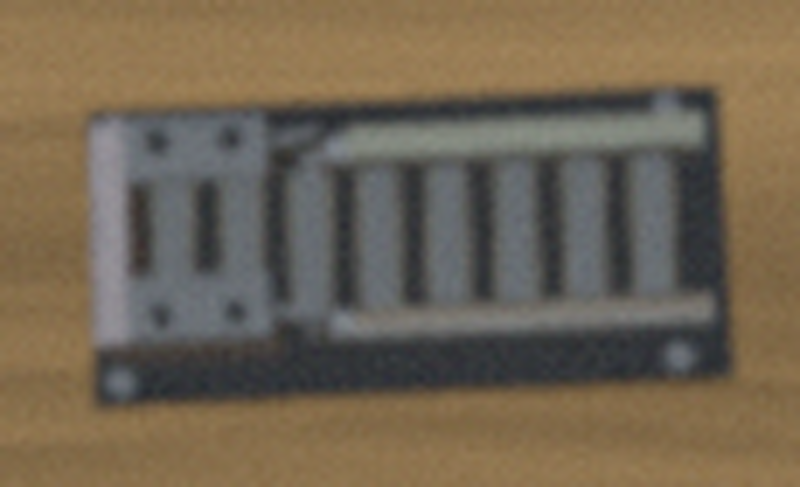

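The block is gripped, with the nut visible between the fingers. Next I estimate the station roughly from top, then refine with the wrist camera.

Run:
```python
from h import *
t=load('t1.png')
f=lambda u,v,z:onz(t,230+u/6.957,180+v/6.957,z).round(4)
print('stop inner',f(126,120,.064),f(130,345,.064)); print('slot',f(140,183,.068),f(140,272,.068),f(215,183,.068),f(215,272,.068))
print('rail in',f(690,152,.03),f(690,297,.03),f(360,158,.03),f(360,305,.03))
print('rollers',[f(x,228,.028)[1] for x in(655,585,515,447,378,310)])
go(.50,.03,.36,-87)
```

```text
stop inner [0.5883 0.1567 0.064 ] [0.5082 0.1521 0.064 ]
slot [0.5651 0.1504 0.068 ] [0.5335 0.1491 0.068 ] [0.5656 0.124  0.068 ] [0.534  0.1229 0.068 ]
rail in [ 0.5867 -0.0447  0.03  ] [ 0.5333 -0.0454  0.03  ] [0.5821 0.0756 0.03  ] [0.5282 0.074  0.03  ]
rollers [np.float64(-0.0324), np.float64(-0.0069), np.float64(0.0186), np.float64(0.0433), np.float64(0.0684), np.float64(0.0931)]
tool shift cm [-31.47 -16.84  -8.53] yaw now -63.56 q6 deg 24.8 tilt z [-8.e-04  6.e-04 -1.e+00]
twist options [np.float64(23.4), np.float64(-156.6)]
```

Call:
play_rows --pt "-1 -0.6 -2" --pt "-2 -1 -3" --pt "-3 -1.6 -3" --pt "-3.5 -1.9 -0.5" --pt "-3.5 -1.9 0" --pt "-3.5 -1.9 0" --pt "-3.5 -1.9 0" --pt "-3.5 -1.9 0" --pt "-3.5 -1.8 0" --pt "-2.5 -1.3 0" --pt "-1.5 -1 0" --pt "0 0 0" --twist '[0,0,0,0,0,0,0,0,0,0,0,0]'

```text
clock: 5.23
ee_pos: [0.5011, 0.0261, 0.3555]
tool_rot: [0.0, 0.851, -0.525, -0.002]
force: [0.5, -1.1, -4.9]
width: 0.0488
```

Call:
play_rows --pt "0 0 0" --pt "0 0 0" --pt "0 0 0" --pt "0 0 0" --pt "0 0 0" --pt "0 0 0" --twist '[4,7,7,5.4,0,0]'

```text
clock: 5.73
ee_pos: [0.5015, 0.0222, 0.3565]
tool_rot: [0.001, 0.727, -0.687, -0.001]
force: [0.6, 0.5, -4.4]
width: 0.049
```

Run:
```python
from h import *
d=grab('wrist','w5.png'); go(.557,.025,.3,-87.5)
```

```text
tool shift cm [ 0.04 -5.56  5.67] yaw now -86.78 q6 deg 83.5 tilt z [-0.0024 -0.     -1.    ]
twist options [np.float64(0.7), np.float64(-179.3)]
```

View pics/w5.png

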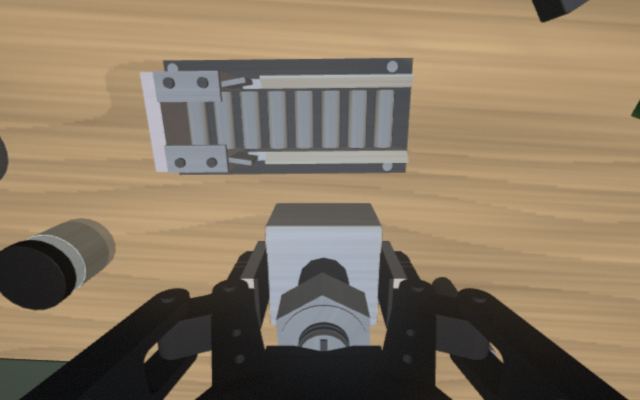

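Run:
```python
from h import *
im=cv2.imread('pics/w5.png')[45:185,130:425]; cv2.imwrite('pics/w5c.png',cv2.resize(im,(800,380),interpolation=cv2.INTER_CUBIC))
```

```text
(no output)
```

View pics/w5c.png

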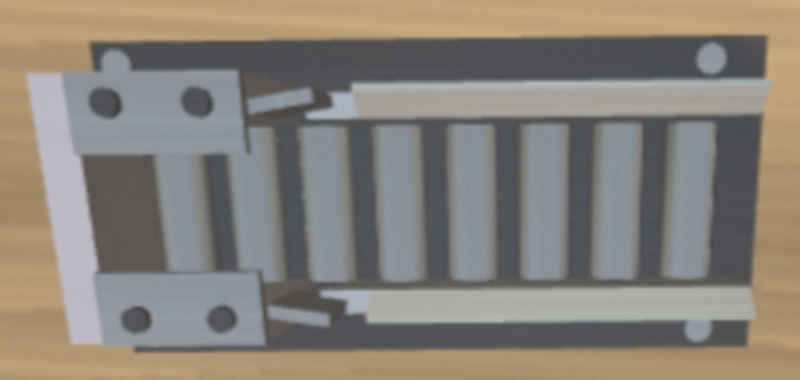

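```bash
cat > m.py <<'E'
from h import *
t=load('w5.png')
f=lambda u,v,z:onz(t,130+u/2.712,45+v/2.714,z).round(4)
print('slot up',f(80,154,.068),f(248,152,.068),'low',f(97,272,.068),f(265,270,.068))
print('rail outer',f(353,84,.043),f(770,80,.043),f(370,322,.043),f(753,319,.043))
print('roller ends far',[f(u,123,.028) for u in (325,690)],'near',[f(u,v,.028) for u,v in ((330,281),(687,278))])
print('roller ys',[f(x,200,.028)[:2].tolist() for x in(690,618,545,473,400,328)])
print('stop inner top',f(65,74,.064),f(104,344,.064))
E
python3 m.py
```

```text
slot up [0.5683 0.1539 0.068 ] [0.5715 0.1053 0.068 ] low [0.5344 0.152  0.068 ] [0.5378 0.1015 0.068 ]
rail outer [0.5933 0.0797 0.043 ] [ 0.6016 -0.0494  0.043 ] [0.5188 0.0742 0.043 ] [ 0.5268 -0.0541  0.043 ]
roller ends far [array([0.5817, 0.0919, 0.028 ]), array([ 0.5883, -0.0288,  0.028 ])] near [array([0.5295, 0.0908, 0.028 ]), array([ 0.5374, -0.0335,  0.028 ])]
roller ys [[0.5637, -0.0316], [0.5624, -0.0072], [0.561, 0.0176], [0.5596, 0.042], [0.5583, 0.0668], [0.5569, 0.0912]]
stop inner top [0.59   0.1581 0.064 ] [0.5113 0.1537 0.064 ]
```

Run:
```python
from h import *
d=load('w5.png')
p,M=pose()
for z in (.2033,.2013):
  a=onz(d,267,226,z);b=onz(d,379.5,226,z)
  print((M.T@(a-p))[:2]*1000,(M.T@(b-p))[:2]*1000, np.linalg.norm(a-b))
go(.5599,.016,.30,-86.4)
```

```text
[-22.808175   -23.99442758] [ 24.23726117 -23.93150556] 0.04704547860561539
[-23.19140318 -23.19426334] [ 24.62389055 -23.13031165] 0.047815336859916936
tool shift cm [ 0.96 -5.8   5.67] yaw now -86.78 q6 deg 83.5 tilt z [-0.0024 -0.     -1.    ]
twist options [np.float64(-0.4), np.float64(179.6)]
```

Call:
play_rows --pt "0.3 -1.5 0" --pt "0.36 -2.3 1" --pt "0.3 -2 2" --pt "0 0 3" --pt "0 0 3" --pt "0 0 2" --pt "0 0 1" --pt "0 0 0.8" --pt "0 0 0" --pt "0 0 0" --twist '[-0.4,0,0,0,0,0,0,0,0,0]'

```text
clock: 6.62
ee_pos: [0.5608, 0.0164, 0.2311]
tool_rot: [-0.0, 0.728, -0.685, 0.0]
force: [0.3, 0.8, -4.7]
width: 0.0491
```

Run:
```python
from h import *
d=grab('wrist','w6.png'); go(.5599,.016,.216,-86.4)
s=grab('scene','s2.png'); t=grab('top','t2.png')
cv2.imwrite('pics/b.png',np.hstack([cv2.resize(s['pixels'][150:250,290:410],(400,333)),cv2.resize(d['pixels'],(400,333))]))
```

```text
tool shift cm [0.03 0.13 1.59] yaw now -86.53 q6 deg 83.0 tilt z [ 2.5e-03 -2.0e-04 -1.0e+00]
twist options [np.float64(-0.1), np.float64(179.9)]
```

View pics/b.png

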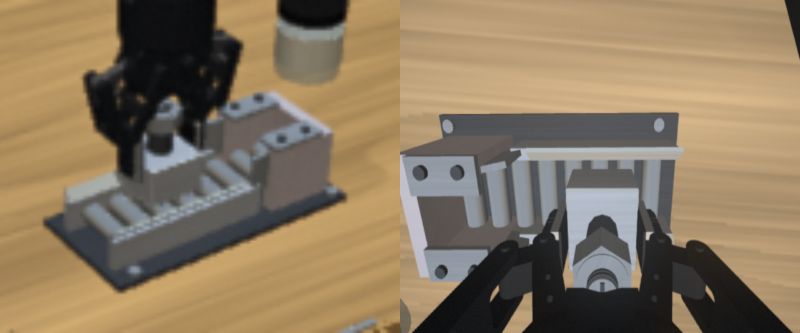

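The block sits over the lane between the rails. I lower it now.

Call:
play_rows --pt "0 0.1 0.4" --pt "0 0 0.5" --pt "0 0 0.3" --pt "0 0 0.15" --pt "0 0 0.1" --pt "0 0 0" --twist '[0,0,0,0,0,0]'

```text
clock: 7.27
ee_pos: [0.5593, 0.0164, 0.2156]
tool_rot: [0.0, 0.728, -0.686, -0.0]
force: [-0.5, -0.2, -4.7]
width: 0.0486
```

Call:
play_rows --pt "0 0 0.1" --pt "0 0 0.1" --pt "0 0 0" --twist '[0,0,0]'

```text
clock: 7.52
ee_pos: [0.5596, 0.0164, 0.2153]
tool_rot: [-0.0, 0.728, -0.686, 0.0]
force: [-7.5, -0.1, 8.9]
width: 0.0488
```

Call:
play_rows --pt "0 0.1 -0.1" --pt "0 0.1 0" --pt "0 0 0.1" --pt "0 0 0" --twist '[0,0,0,0]'

```text
clock: 7.85
ee_pos: [0.5581, 0.0163, 0.2154]
tool_rot: [-0.001, 0.728, -0.686, 0.001]
force: [-1.3, -0.1, 7.9]
width: 0.0486
```

Call:
play_rows --pt "0 0 0" --pt "0 0 0" --pt "0 0 0" --pt "0 0 0" --twist '[0,0,0,0]' --jaw -0.4

```text
clock: 8.18
ee_pos: [0.5573, 0.0162, 0.2136]
tool_rot: [0.0, 0.728, -0.686, -0.0]
force: [0.3, -0.8, 0.2]
width: 0.0598
```

Call:
play_rows --pt "0 0 -2" --pt "0 0 -3" --pt "0 0 -3" --pt "0 2 -2" --pt "0 2 0" --pt "0 0 0" --pt "0 0 0" --twist '[0,0,0,0,0,0,0]'

```text
clock: 8.77
ee_pos: [0.517, 0.0139, 0.3138]
tool_rot: [-0.0, 0.728, -0.686, 0.0]
force: [-0.1, 0.5, -0.3]
width: 0.0598
```

Run:
```python
from h import *
d=grab('wrist','w7.png'); s=grab('scene','s3.png'); p,M=pose();print(p)
cv2.imwrite('pics/c.png',np.hstack([cv2.resize(s['pixels'][150:250,290:410],(400,333)),cv2.resize(d['pixels'],(400,333))]))
```

```text
[0.51759708 0.01388225 0.31328076]
```

View pics/c.png

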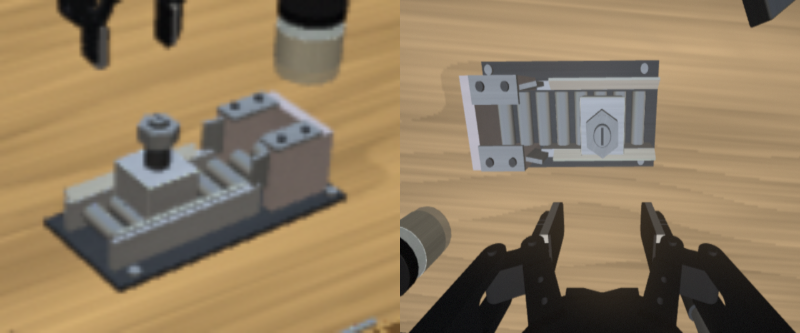

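View pics/w7.png

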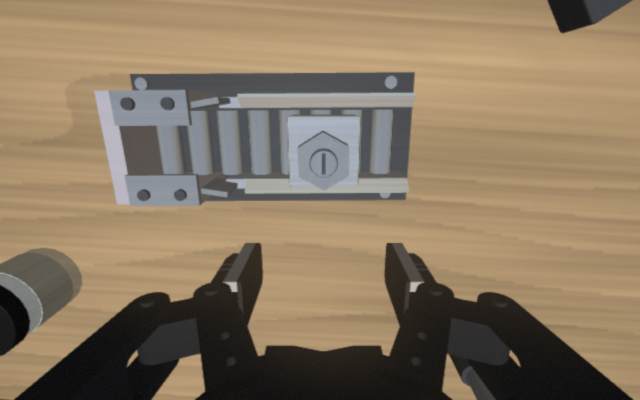

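The block is seated on the rollers between the rails at (324,150), clear of the nut. I close the jaws and turn -90° so they lie across the lane, then push from behind.

Call:
play_rows --pt "0 0 0" --pt "0 0 0" --pt "0 0 0" --pt "0 0 0" --pt "0 0 0" --pt "0 0 0" --pt "0 0 0" --pt "0 0 0" --pt "0 0 0" --pt "0 0 0" --pt "0 0 0" --pt "0 0 0" --twist '[-7.1,-7.1,-7.1,-7.1,-7.1,-7.1,-7.1,-7.1,-7.1,-7.1,-7.1,-7.1]' --jaw 1

```text
clock: 9.87
ee_pos: [0.5179, 0.0139, 0.3128]
tool_rot: [-0.0, 1.0, -0.009, -0.001]
force: [-0.5, 0.0, 0.8]
width: -0.0001
```

Run:
```python
from h import *
# block from w7
d=load('w7.png')
for u,v in [(289,117),(360,116),(358,186),(291,187)]: print(onz(d,u,v,.062).round(4))
print('bolt',onz(d,323,162,.106))
go(.5625,-.045,.30,3.6); print(r.state()['width'])
```

```text
[0.5802 0.0403 0.062 ]
[ 0.5838 -0.0081  0.062 ]
[ 0.5345 -0.0112  0.062 ]
[0.5309 0.0375 0.062 ]
bolt [0.5584466  0.01576732 0.106     ]
tool shift cm [4.57 5.81 1.28] yaw now -1.01 q6 deg -3.1 tilt z [-1.3e-03  1.0e-04 -1.0e+00]
twist options [np.float64(-4.6), np.float64(175.4)]
-0.00014093927446486577
```

Call:
play_rows --pt "1.5 1.6 0" --pt "1.5 1.6 0" --pt "1.5 1.61 0" --pt "0 0 2" --pt "0 0 2.5" --pt "0 0 2.5" --pt "0 0 1.5" --pt "0 0 0.68" --pt "0 0 0" --pt "0 0 0" --twist '[0,0,0,-4.6,0,0,0,0,0,0]'

```text
clock: 10.7
ee_pos: [0.5616, -0.0353, 0.2218]
tool_rot: [-0.0, 1.0, 0.028, -0.0]
force: [0.3, 0.2, 0.8]
width: -0.0003
```

Run:
```python
from h import *
go(.5551,.0908+.004,.221,3.6)
s=grab('scene','s4.png'); cv2.imwrite('pics/e.png',cv2.resize(s['pixels'][130:250,270:430],(800,600)))
```

```text
tool shift cm [  0.09 -13.02   0.09] yaw now 3.24 q6 deg -12.1 tilt z [-6.e-04  1.e-04 -1.e+00]
twist options [np.float64(-0.4), np.float64(179.6)]
```

View pics/e.png

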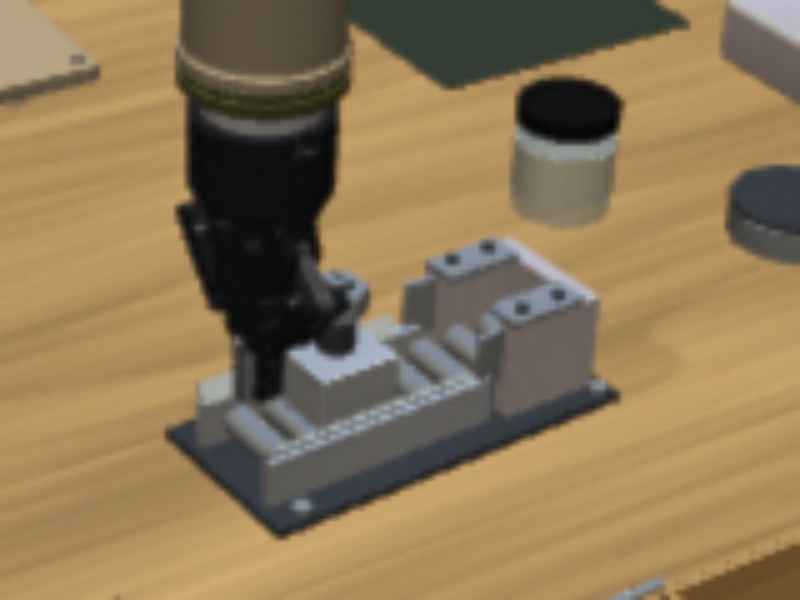

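Fingers are behind the block. I push, starting gently.

Call:
play_rows --pt "0 -0.5 0" --pt "0 -0.5 0" --pt "0 -0.5 0" --pt "0 -0.6 0" --pt "0 -0.6 0" --pt "0 -0.6 0" --twist '[-0.4,0,0,0,0,0]'

```text
clock: 11.25
ee_pos: [0.5592, -0.0016, 0.2223]
tool_rot: [0.0, 0.999, 0.032, 0.0]
force: [0.1, -1.2, 0.5]
width: -0.0002
```

Run:
```python
from h import *
go(.5551,.0908+.004,.221,3.6);print(r.state()['force'])
s=grab('scene','s5.png'); cv2.imwrite('pics/e2.png',cv2.resize(s['pixels'][150:250,290:410],(600,500)))
```

```text
tool shift cm [ 0.2  -9.64  0.13] yaw now 3.65 q6 deg -9.1 tilt z [ 6.e-04 -1.e-04 -1.e+00]
twist options [np.float64(0.1), np.float64(-179.9)]
[ 0.12512723 -1.20680478  0.53090737]
```

View pics/e2.png

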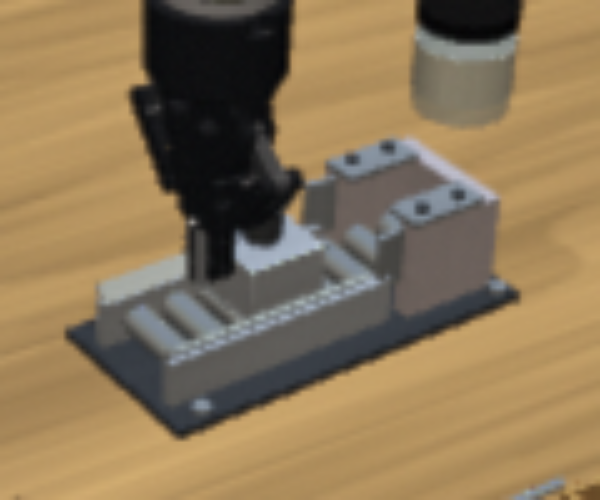

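Call:
play_rows --pt "0.05 -0.7 0" --pt "0.05 -0.8 0" --pt "0 -0.8 0" --pt "0 -0.7 0" --pt "0 -0.6 0" --pt "0 -0.6 0" --pt "0 -0.6 0" --pt "0 -0.6 0" --pt "0 -0.6 0" --pt "0 -0.6 0" --pt "0 0 0" --twist '[0,0,0,0,0,0,0,0,0,0,0]'

```text
clock: 12.22
ee_pos: [0.5559, 0.0647, 0.222]
tool_rot: [-0.0, 0.999, 0.032, 0.0]
force: [0.2, 1.1, 0.0]
width: 0.0002
```

Run:
```python
from h import *
go(.5551,.0908+.004,.221,3.6);print(r.state()['force'])
s=grab('scene','s6.png'); cv2.imwrite('pics/e3.png',cv2.resize(s['pixels'][150:250,290:410],(600,500)))
```

```text
tool shift cm [ 0.11 -3.01  0.1 ] yaw now 3.67 q6 deg -2.3 tilt z [ 0.e+00  6.e-04 -1.e+00]
twist options [np.float64(0.1), np.float64(-179.9)]
[0.21505598 1.07389743 0.01520184]
```

View pics/e3.png

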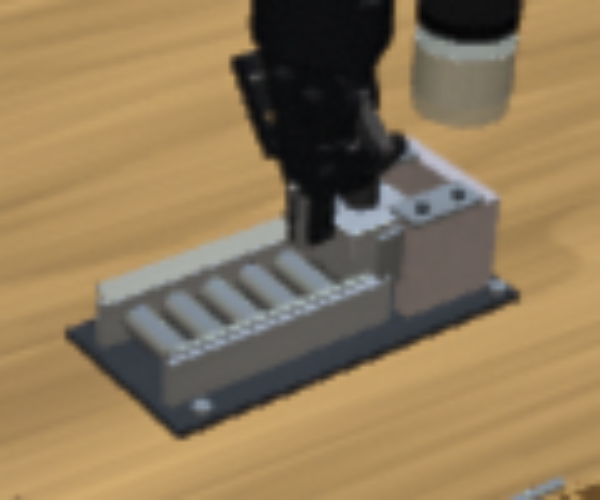

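Entering the bay. I continue slowly to the stop.

Call:
play_rows --pt "0 -0.4 0" --pt "0 -0.4 0" --pt "0 -0.4 0" --pt "0 -0.4 0" --pt "0 -0.3 0" --pt "0 -0.3 0" --pt "0 0 0" --twist '[0,0,0,0,0,0,0]'

```text
clock: 12.85
ee_pos: [0.5545, 0.0862, 0.2219]
tool_rot: [-0.0, 0.999, 0.032, -0.0]
force: [0.2, 0.2, 0.0]
width: 0.0003
```

Call:
play_rows --pt "0 -0.2 0" --pt "0 -0.2 0" --pt "0 0 0" --twist '[0,0,0]'

```text
clock: 13.1
ee_pos: [0.5543, 0.0898, 0.222]
tool_rot: [-0.0, 0.999, 0.032, -0.0]
force: [0.5, 0.5, 0.4]
width: 0.0001
```

Call:
play_rows --pt "0 -0.2 0" --pt "0 -0.2 0" --pt "0 0 0" --twist '[0,0,0]'

```text
clock: 13.35
ee_pos: [0.5541, 0.0938, 0.2219]
tool_rot: [-0.0, 0.999, 0.032, -0.0]
force: [-0.4, -0.3, 0.3]
width: 0.0
```

Call:
play_rows --pt "0 -0.15 0" --pt "0 -0.15 0" --pt "0 0 0" --twist '[0,0,0]'

```text
clock: 13.6
ee_pos: [0.554, 0.0954, 0.222]
tool_rot: [0.001, 0.999, 0.032, -0.0]
force: [0.8, -8.5, 1.5]
width: 0.0004
```

Contact at the stop, 8.5 N. I press slightly more, hold, back off and look.

Call:
play_rows --pt "0 -0.1 0" --pt "0 0 0" --pt "0 0 0" --pt "0 0.4 0" --pt "0 1.5 -1" --pt "0 3 -3" --pt "0 3 -4" --pt "0 2 -4" --pt "0 0 0" --pt "0 0 0" --twist '[0,0,0,0,0,0,0,0,0,0]'

```text
clock: 14.43
ee_pos: [0.5609, 0.0045, 0.3356]
tool_rot: [0.0, 1.0, 0.031, 0.003]
force: [0.3, 0.1, -0.3]
width: -0.0002
```

Run:
```python
from h import *
s=grab('scene','s7.png');w=grab('wrist','w8.png');p,M=pose();print(p)
cv2.imwrite('pics/f.png',np.hstack([cv2.resize(s['pixels'][150:250,290:410],(360,300)),cv2.resize(w['pixels'],(440,300))]))
```

```text
[0.55947133 0.00582466 0.33141082]
```

View pics/f.png

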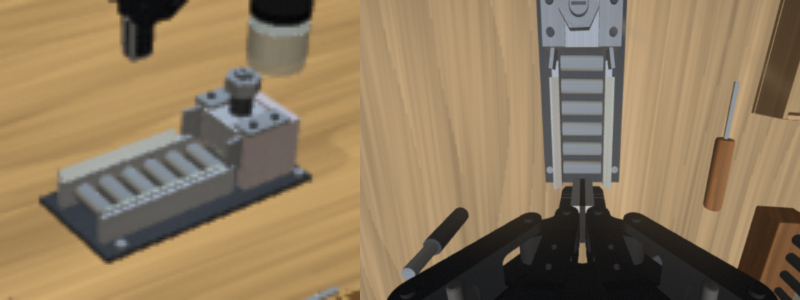

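View pics/w8.png

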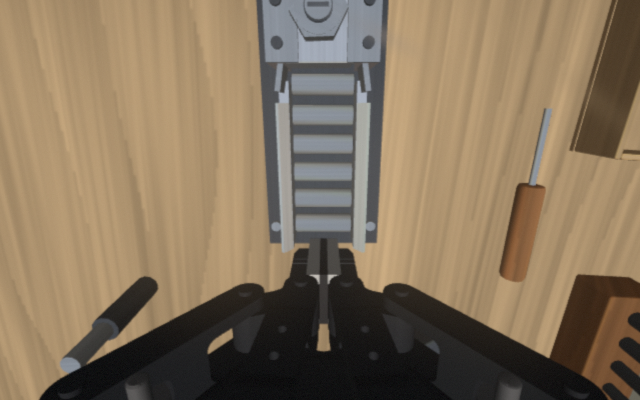

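The block is in the bay with its rear face flush with the lip edge, and the nut is visible above the lips. I go over the nut and wind the wrist back, opening the jaws.

Call:
play_rows --pt "0 -2 0" --pt "0 -3 1" --pt "0 -3.5 1" --pt "0 -3 1" --pt "0 -1 0" --pt "0 0 0" --pt "0 0 0" --pt "0 0 0" --pt "0 0 0" --pt "0 0 0" --pt "0 0 0" --pt "0 0 0" --twist '[0,0,0,0,-5,-7.1,-7.1,-7.1,-7.1,-7.1,-7.1,-7.1]' --jaw -0.4

```text
clock: 15.53
ee_pos: [0.5506, 0.1312, 0.2995]
tool_rot: [-0.001, 0.871, 0.491, -0.002]
force: [0.2, -0.4, -0.1]
width: 0.0597
```

Call:
play_rows --pt "0 0 0" --pt "0 0 0" --pt "0 0 0" --pt "0 0 0" --pt "0 0 0" --pt "0 0 0" --pt "0 0 0" --pt "0 0 0" --pt "0 0 0" --pt "0 0 0" --pt "0 0 0" --pt "0 0 0" --twist '[-7.1,-7.1,-7.1,-7.1,-7.1,-7.1,-7.1,-7.1,-7.1,-7.1,-7.1,-7.1]'

```text
clock: 16.53
ee_pos: [0.5506, 0.1312, 0.2995]
tool_rot: [-0.002, 0.309, 0.951, -0.001]
force: [0.6, -0.3, -0.2]
width: 0.0597
```

Run:
```python
from h import *
go(.5526,.131,.29,153.6)
```

```text
tool shift cm [-0.17  0.1   0.95] yaw now 143.96 q6 deg -135.8 tilt z [-4.1e-03 -2.0e-04 -1.0e+00]
twist options [np.float64(-9.6), np.float64(170.4)]
```

Call:
play_rows --pt "-0.1 0.1 0.5" --pt "0 0 0.5" --pt "0 0 0" --pt "0 0 0" --twist '[-4.8,-4.8,0,0]'

```text
clock: 16.87
ee_pos: [0.5521, 0.1312, 0.2898]
tool_rot: [-0.002, 0.233, 0.972, -0.001]
force: [0.4, 0.3, 0.0]
width: 0.0597
```

Run:
```python
from h import *
w=grab('wrist','w9.png');go(.5526,.131,.251,153.6)
im=w['pixels'][150:350,220:420]; cv2.imwrite('pics/w9c.png',cv2.resize(im,(600,600),interpolation=cv2.INTER_CUBIC))
```

```text
tool shift cm [-0.03  0.    3.96] yaw now 153.02 q6 deg -144.8 tilt z [-2.7e-03 -2.0e-04 -1.0e+00]
twist options [np.float64(-0.6), np.float64(179.4)]
```

View pics/w9c.png

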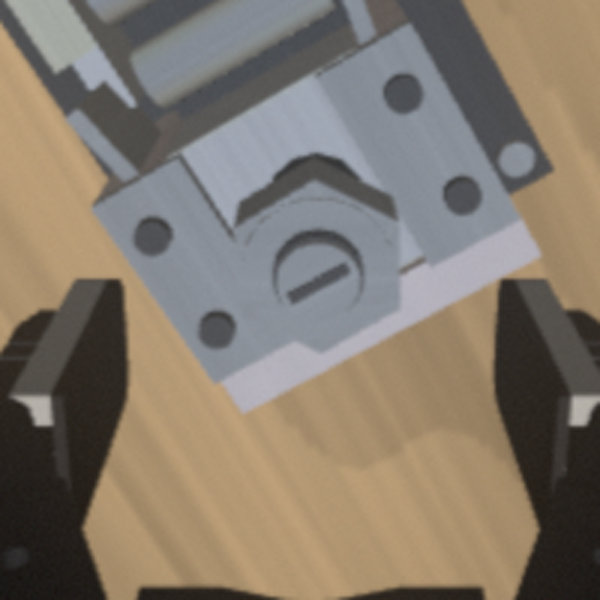

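Run:
```python
from h import *
d=load('w9.png');p,M=pose()
X=onz(d,326,150+275/3,.106);print(X,(M.T@(X-p))*1000, d['cx'])
X=onz(d,220+319/3,150+266/3,.098);print(X,(M.T@(X-p))*1000)
```

```text
[0.54953789 0.12896547 0.106     ] [  1.21870259  -2.9531767  184.59764853] 323.1680824456751
[0.55011628 0.13071516 0.098     ] [  1.47875327  -1.12026439 192.59569697]
```

Call:
play_rows --pt "0.08 -0.1 1" --pt "0 0 1.5" --pt "0 0 1" --pt "0 0 0.55" --pt "0 0 0" --twist '[0,0,0,0,0]'

```text
clock: 17.33
ee_pos: [0.5511, 0.1299, 0.2493]
tool_rot: [-0.002, 0.233, 0.973, -0.001]
force: [-0.1, 0.4, -0.6]
width: 0.0595
```

Call:
play_rows --pt "0 0 0" --pt "0 0 0" --pt "0 0 0" --pt "0 0 0" --pt "0 0 0" --pt "0 0 0" --twist '[0,0,0,0,0,0]' --jaw 1

```text
clock: 17.83
ee_pos: [0.5524, 0.1301, 0.2524]
tool_rot: [0.001, 0.232, 0.973, 0.0]
force: [-0.1, -0.4, 4.3]
width: 0.0284
```

Run:
```python
from h import *
s=grab('scene','s8.png');w=grab('wrist','w10.png')
print({k:np.round(v,3) for k,v in r.state().items()}); go(.5526,.131,.25,153.6)
cv2.imwrite('pics/g.png',np.hstack([cv2.resize(s['pixels'][150:250,290:410],(360,300)),cv2.resize(w['pixels'],(440,300))]))
```

```text
{'clock': np.float64(17.933), 'q': array([ 0.141,  0.168,  1.734, -0.   ,  1.238, -2.532]), 'joint_vel': array([ 0.   ,  0.001,  0.001, -0.001, -0.001,  0.   ]), 'joint_torque': array([-1.3900e-01, -5.1661e+01, -4.3543e+01, -5.0000e-03, -2.4300e-01,
        1.0000e-03]), 'ee_pos': array([0.552, 0.13 , 0.252]), 'tool_rot': array([0.001, 0.232, 0.973, 0.   ]), 'force': array([-0.295,  0.165,  5.238]), 'ft_torque': array([-0.034,  0.009, -0.019]), 'width': np.float64(0.029)}
tool shift cm [0.02 0.09 0.24] yaw now 153.14 q6 deg -145.1 tilt z [ 1.4e-03  2.0e-04 -1.0e+00]
twist options [np.float64(-0.5), np.float64(179.5)]
```

View pics/g.png

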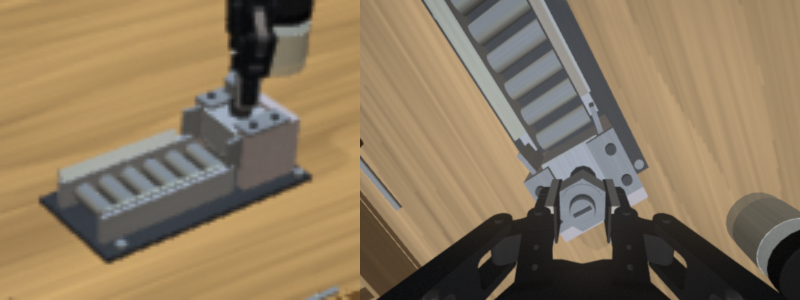

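The nut is gripped across its flats (29 mm). I turn it clockwise, with 0.008 cm of descent per row.

Call:
play_rows --pt "0 0 0.008" --pt "0 0 0.008" --pt "0 0 0.008" --pt "0 0 0.008" --pt "0 0 0.008" --pt "0 0 0.008" --pt "0 0 0.008" --pt "0 0 0.008" --pt "0 0 0.008" --pt "0 0 0.008" --pt "0 0 0.008" --pt "0 0 0" --twist '[4,7,7,7,7,7,7,7,7,7,7,0]'

```text
clock: 18.93
ee_pos: [0.5527, 0.129, 0.2515]
tool_rot: [0.001, 0.774, 0.634, 0.0]
force: [0.8, -5.2, 4.4]
width: 0.0288
```

Run:
```python
from h import *
s=r.state(); print(s['force'].round(2),s['ft_torque'].round(3),s['width']); go(.5526,.131,.25,153.6)
w=grab('wrist','w11.png'); sc=grab('scene','s9.png')
cv2.imwrite('pics/g2.png',np.hstack([cv2.resize(sc['pixels'][150:250,290:410],(360,300)),cv2.resize(w['pixels'],(440,300))]))
```

```text
[ 0.79 -5.24  4.38] [-1.077 -0.115 -0.029] 0.028803566482420207
tool shift cm [ 0.2  -0.05  0.15] yaw now 78.65 q6 deg -70.6 tilt z [ 0.0021 -0.0022 -1.    ]
twist options [np.float64(-74.9), np.float64(105.1)]
```

View pics/g2.png

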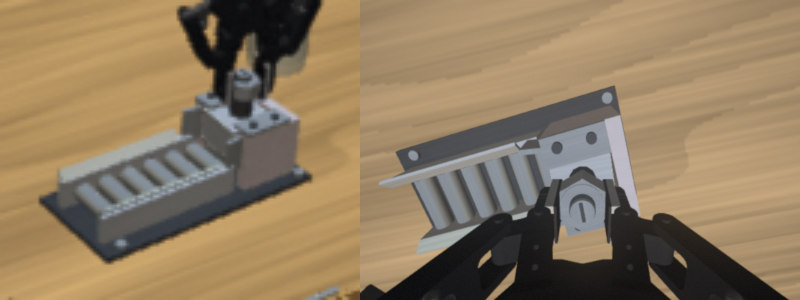

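Call:
play_rows --pt "-0.06 0 0.008" --pt "0 0 0.008" --pt "0 0 0.008" --pt "0 0 0.008" --pt "0 0 0.008" --pt "0 0 0.008" --pt "0 0 0.008" --pt "0 0 0.008" --pt "0 0 0.008" --pt "0 0 0.008" --pt "0 0 0.008" --pt "0 0 0" --twist '[7,7,7,7,7,7,7,7,7,7,7,0]'

```text
clock: 20.03
ee_pos: [0.552, 0.1285, 0.2506]
tool_rot: [0.001, 1.0, 0.014, -0.0]
force: [-3.1, -4.5, 7.7]
width: 0.0286
```

Run:
```python
from h import *
s=r.state(); print(s['force'].round(2),s['ft_torque'].round(3),s['width']); go(.5526,.131,.25,153.6)
```

```text
[-3.1  -4.53  7.75] [-0.915  0.648  0.05 ] 0.028640019734698974
tool shift cm [ 0.07 -0.25  0.05] yaw now 1.65 q6 deg 6.3 tilt z [-2.0e-04 -2.1e-03 -1.0e+00]
twist options [np.float64(-151.9), np.float64(28.1)]
```

Call:
play_rows --pt "0.05 0.05 0" --pt "0 0 0.008" --pt "0 0 0.008" --pt "0 0 0.008" --pt "0 0 0.008" --pt "0 0 0.008" --pt "0 0 0.008" --pt "0 0 0.008" --pt "0 0 0.008" --pt "0 0 0.008" --pt "0 0 0.008" --pt "0 0 0" --twist '[7,7,7,7,7,7,7,7,7,7,7,0]'

```text
clock: 21.03
ee_pos: [0.5521, 0.1289, 0.2498]
tool_rot: [0.0, 0.792, -0.611, -0.0]
force: [-5.5, -1.8, 10.2]
width: 0.0286
```

Run:
```python
from h import *
s=r.state(); print(s['force'].round(2),s['ft_torque'].round(3),s['width']); go(.5526,.131,.25,153.6)
```

```text
[-5.48 -1.76 10.17] [-0.02   1.147  0.039] 0.028620166045783078
tool shift cm [-0.19 -0.1  -0.02] yaw now -75.33 q6 deg 83.3 tilt z [-1.1e-03 -2.0e-04 -1.0e+00]
twist options [np.float64(131.1), np.float64(-48.9)]
```

Call:
play_rows --pt "0 0.05 0" --pt "0 0 0.006" --pt "0 0 0.006" --pt "0 0 0.006" --pt "0 0 0.006" --pt "0 0 0.006" --pt "0 0 0.006" --pt "0 0 0.006" --pt "0 0 0" --twist '[7,7,7,7,7,7,7,7,0]'

```text
clock: 21.78
ee_pos: [0.552, 0.1293, 0.2492]
tool_rot: [0.0, -0.412, 0.911, 0.0]
force: [-1.4, 1.4, 5.8]
width: 0.0283
```

Run:
```python
from h import *
s=r.state(); print(s['force'].round(2),s['ft_torque'].round(3),s['width']); go(.5526,.131,.25,153.6)
w=grab('wrist','w12.png')
```

```text
[-1.45  1.39  5.79] [0.261 0.249 0.063] 0.028328772097329077
tool shift cm [-0.17  0.07 -0.08] yaw now -131.32 q6 deg 139.3 tilt z [ 6.e-04  1.e-03 -1.e+00]
twist options [np.float64(75.1), np.float64(-104.9)]
```

View pics/w12.png

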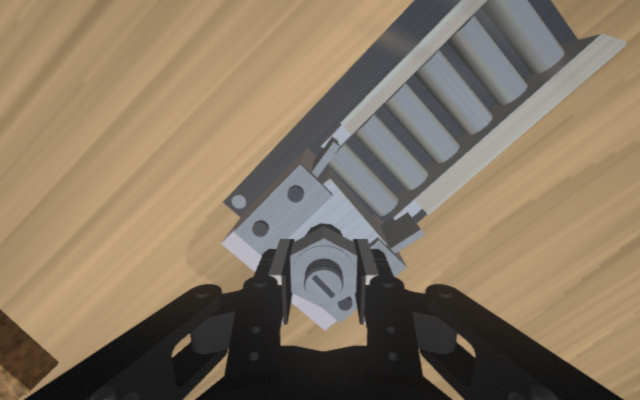

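The nut has turned about 284° and is not seated yet. I release, turn back 120° and regrip.

Call:
play_rows --pt "0 0 0" --pt "0 0 0" --pt "0 0 0" --pt "0 0 0" --twist '[0,0,0,0]' --jaw -0.4

```text
clock: 22.17
ee_pos: [0.5518, 0.1288, 0.2482]
tool_rot: [-0.0, -0.416, 0.909, 0.0]
force: [0.2, 0.5, -1.0]
width: 0.0594
```

Run:
```python
from h import *
s=r.state(); print(s['force'].round(2),s['ft_torque'].round(3),s['width']); go(.5526,.131,.25,153.6)
```

```text
[ 0.23  0.52 -0.97] [ 0.014 -0.035  0.046] 0.05939436441339315
tool shift cm [-0.22  0.08 -0.18] yaw now -130.86 q6 deg 138.8 tilt z [-6.e-04 -1.e-04 -1.e+00]
twist options [np.float64(75.5), np.float64(-104.5)]
```

Call:
play_rows --pt "0 0 0" --pt "0 0 0" --pt "0 0 0" --pt "0 0 0" --pt "0 0 0" --pt "0 0 0" --pt "0 0 0" --pt "0 0 0" --pt "0 0 0" --pt "0 0 0" --pt "0 0 0" --pt "0 0 0" --twist '[-7,-7,-7,-7,-7,-7,-7,-7,-7,-7,-7,-7]'

```text
clock: 23.17
ee_pos: [0.5518, 0.1288, 0.2483]
tool_rot: [0.0, 0.919, -0.395, -0.0]
force: [-0.1, -0.3, -0.7]
width: 0.0598
```

Call:
play_rows --pt "0 0 0" --pt "0 0 0" --pt "0 0 0" --pt "0 0 0" --pt "0 0 0" --pt "0 0 0" --pt "0 0 0" --pt "0 0 0" --twist '[-7,-7,-7,-7,-7,-1,0,0]'

```text
clock: 23.83
ee_pos: [0.5519, 0.1288, 0.2484]
tool_rot: [0.0, 0.995, -0.097, -0.0]
force: [-0.5, 0.5, -0.6]
width: 0.0593
```

Run:
```python
from h import *
w=grab('wrist','w13.png');go(.5526,.131,.25,-11.3)
p,M=pose();X=onz(w,0,0,.1)
im=w['pixels'][200:350,220:420]; cv2.imwrite('pics/w13c.png',cv2.resize(im,(800,600),interpolation=cv2.INTER_CUBIC))
```

```text
tool shift cm [ 0.03 -0.23 -0.15] yaw now -11.05 q6 deg 19.0 tilt z [-1.e-04 -1.e-04 -1.e+00]
twist options [np.float64(0.2), np.float64(-179.8)]
```

View pics/w13c.png

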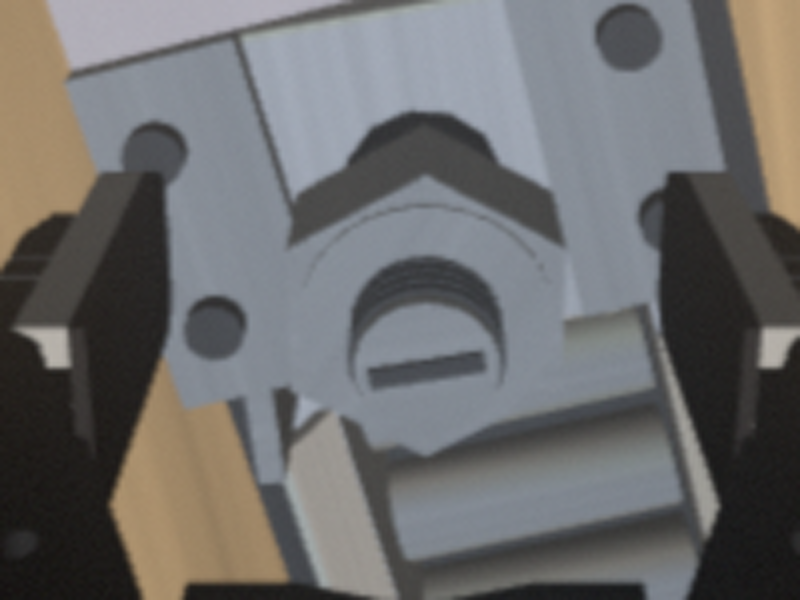

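Call:
play_rows --pt "0.05 -0.05 0" --pt "0 0 0" --pt "0 0 0" --pt "0 0 0" --pt "0 0 0" --pt "0 0 0" --twist '[0,0,0,0,0,0]' --jaw 1

```text
clock: 24.38
ee_pos: [0.5527, 0.1293, 0.2488]
tool_rot: [-0.0, 0.996, -0.095, 0.0]
force: [1.3, -0.0, 1.3]
width: 0.0286
```

Call:
play_rows --pt "0 0 0" --pt "0 0 0.006" --pt "0 0 0.006" --pt "0 0 0.006" --pt "0 0 0.006" --pt "0 0 0" --twist '[6,6,6,6,6,0]'

```text
clock: 24.88
ee_pos: [0.5528, 0.1292, 0.2485]
tool_rot: [-0.0, 0.936, -0.351, 0.001]
force: [2.2, 0.6, 0.4]
width: 0.0289
```

Run:
```python
from h import *
s=r.state(); print(s['force'].round(2),s['ft_torque'].round(3),s['joint_torque'].round(3),s['width']); go(.5526,.131,.25,153.6)
```

```text
[2.21 0.56 0.38] [ 0.051 -0.265  0.003] [ 1.7100e-01 -5.3885e+01 -4.4142e+01 -3.7000e-02  6.5100e-01  2.4190e+00] 0.028944799775035102
tool shift cm [-0.14 -0.13 -0.15] yaw now -41.15 q6 deg 49.1 tilt z [ 1.1e-03 -1.0e-04 -1.0e+00]
twist options [np.float64(165.2), np.float64(-14.8)]
```

Call:
play_rows --pt "0 0 0" --pt "0 0 0" --twist '[0,0]'

```text
clock: 25.05
ee_pos: [0.5527, 0.1292, 0.2485]
tool_rot: [-0.0, 0.938, -0.348, 0.0]
force: [1.9, -0.1, 1.3]
width: 0.0287
```

Run:
```python
from h import *
s=r.state(); print(s['force'].round(2),s['ft_torque'].round(3),s['joint_torque'].round(3),s['width']); go(.5526,.131,.25,153.6)
w=grab('wrist','w14.png');im=w['pixels'][150:350,220:420]; cv2.imwrite('pics/w14c.png',cv2.resize(im,(600,600),interpolation=cv2.INTER_CUBIC))
```

```text
[ 1.92 -0.1   1.27] [ 0.047 -0.385 -0.014] [ 2.2400e-01 -5.3609e+01 -4.3879e+01  4.4000e-02  7.3200e-01  6.7000e-02] 0.02873589586814526
tool shift cm [-0.12 -0.13 -0.15] yaw now -40.67 q6 deg 48.7 tilt z [ 6.e-04  1.e-04 -1.e+00]
twist options [np.float64(165.7), np.float64(-14.3)]
```

View pics/w14c.png

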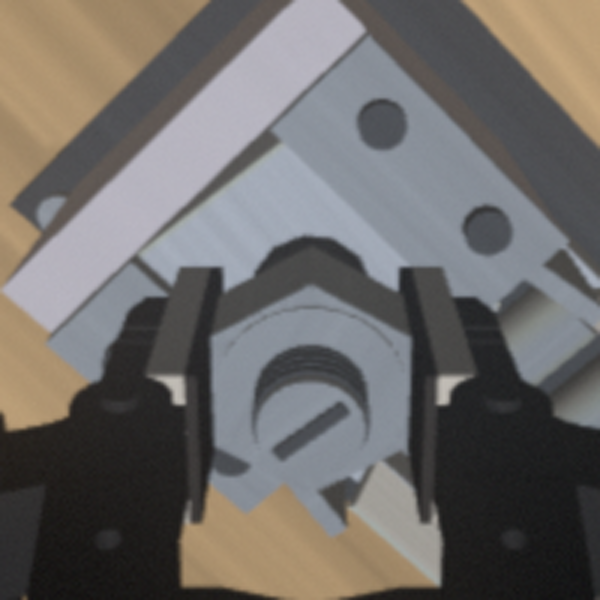

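Not seated. The block is slightly skewed in the bay by the drag, which is within the play. I continue in smaller checks.

Call:
play_rows --pt "0 0 0" --pt "0 0 0.006" --pt "0 0 0.006" --pt "0 0 0.006" --pt "0 0 0.006" --pt "0 0 0" --pt "0 0 0" --twist '[6,6,6,6,6,0,0]'

```text
clock: 25.68
ee_pos: [0.5528, 0.1291, 0.2483]
tool_rot: [-0.0, 0.816, -0.578, 0.0]
force: [3.6, -1.3, -0.2]
width: 0.0288
```

```bash
cat > st.py <<'E'
from h import *
s=r.state(); print(s['force'].round(2),s['ft_torque'].round(3),s['joint_torque'].round(3)[5],s['width'].round(4)); go(.5526,.131,.25)
E
python3 st.py
```

```text
Traceback (most recent call last):
  File "st.py", line 2, in <module>
    s=r.state(); print(s['force'].round(2),s['ft_torque'].round(3),s['joint_torque'].round(3)[5],s['width'].round(4)); go(.5526,.131,.25)
                                                                                                 ^^^^^^^^^^^^^^^^
AttributeError: 'float' object has no attribute 'round'
```

```bash
sed -i "s/s\['width'\].round(4)/round(s['width'],4)/" st.py; python3 st.py
```

```text
[ 3.58 -1.32 -0.21] [-0.108 -0.636  0.039] 0.784 0.0288
tool shift cm [-0.18 -0.05 -0.17] yaw now -70.66 q6 deg 78.6 tilt z [ 8.e-04 -0.e+00 -1.e+00]
```

Call:
play_rows --pt "0 0 0" --pt "0 0 0.006" --pt "0 0 0.006" --pt "0 0 0.006" --pt "0 0 0" --twist '[5,5,5,5,0]'

```text
clock: 26.1
ee_pos: [0.5528, 0.1289, 0.2481]
tool_rot: [0.0, -0.701, 0.713, -0.001]
force: [3.7, -1.9, 0.0]
width: 0.0286
```

```bash
python3 st.py
```

```text
[ 3.66 -1.92  0.  ] [-0.244 -0.741  0.1  ] 1.996 0.0286
tool shift cm [-0.21  0.02 -0.19] yaw now -90.94 q6 deg 98.9 tilt z [ 9.e-04 -6.e-04 -1.e+00]
```

Call:
play_rows --pt "0 0 0" --pt "0 0 0.003" --pt "0 0 0.003" --pt "0 0 0.003" --pt "0 0 0" --twist '[3,3,3,3,0]'

```text
clock: 26.52
ee_pos: [0.5528, 0.1288, 0.248]
tool_rot: [0.0, -0.624, 0.782, -0.001]
force: [4.0, -4.2, 0.5]
width: 0.0287
```

```bash
python3 st.py
```

```text
[ 3.95 -4.15  0.54] [-0.503 -0.83   0.097] 1.267 0.0287
tool shift cm [-0.21  0.07 -0.2 ] yaw now -102.81 q6 deg 110.8 tilt z [ 9.e-04 -8.e-04 -1.e+00]
```

Call:
play_rows --pt "0 0 0" --pt "0 0 0.003" --pt "0 0 0.003" --pt "0 0 0" --twist '[3,3,3,0]'

```text
clock: 26.85
ee_pos: [0.5528, 0.1286, 0.2479]
tool_rot: [-0.0, -0.562, 0.827, -0.001]
force: [4.2, -6.9, 1.0]
width: 0.0288
```

```bash
python3 st.py
python3 - <<'E'
from h import *
w=grab('wrist','w15.png');im=w['pixels'][150:350,220:420]; s=grab('scene','s10.png'); cv2.imwrite('pics/w15c.png',np.hstack([cv2.resize(im,(400,400),interpolation=cv2.INTER_CUBIC),cv2.resize(s['pixels'][150:230,320:400],(400,400),interpolation=cv2.INTER_CUBIC)]))
E
```

```text
[ 4.18 -6.88  1.02] [-1.029 -0.627  1.89 ] 3.119 0.0288
tool shift cm [-0.22  0.1  -0.21] yaw now -111.67 q6 deg 119.7 tilt z [ 8.0e-04 -2.3e-03 -1.0e+00]
```

View pics/w15c.png

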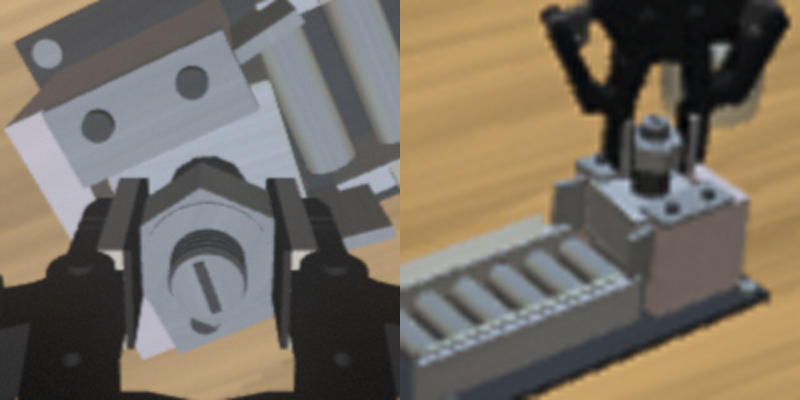

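Wrist torque is 1.9 N m, so the nut is seated and tight. I hold briefly and check again.

Call:
play_rows --pt "0 0 0" --pt "0 0 0" --pt "0 0 0" --twist '[0.5,0,0]'

```text
clock: 27.2
ee_pos: [0.5528, 0.1286, 0.2479]
tool_rot: [-0.0, -0.559, 0.829, -0.001]
force: [5.1, -6.8, 1.7]
width: 0.0288
```

```bash
python3 st.py
```

```text
[ 5.13 -6.84  1.67] [-1.06  -0.7    1.991] 2.05 0.0288
tool shift cm [-0.22  0.11 -0.21] yaw now -111.98 q6 deg 120.0 tilt z [ 9.0e-04 -2.3e-03 -1.0e+00]
```

Steady at 2.0 N m, so tight. I release and lift straight up.

Call:
play_rows --pt "0 0 0" --pt "0 0 0" --pt "0 0 0" --pt "0 0 0" --pt "0 0 0" --twist '[0,0,0,0,0]' --jaw -0.4

```text
clock: 27.62
ee_pos: [0.5523, 0.1294, 0.2475]
tool_rot: [-0.0, -0.557, 0.831, 0.0]
force: [-0.7, -0.3, 0.2]
width: 0.06
```

Call:
play_rows --pt "0 0 -1" --pt "0 0 -2" --pt "0 0 -3" --pt "0 0 -2" --pt "0 0 0" --pt "0 0 0" --twist '[0,0,0,0,0,0]'

```text
clock: 28.12
ee_pos: [0.5532, 0.1294, 0.3304]
tool_rot: [0.002, -0.557, 0.831, -0.001]
force: [-0.3, -0.1, -0.8]
width: 0.0597
```

Run:
```python
from h import *
w=grab('wrist','w16.png');s=grab('scene','s11.png'); cv2.imwrite('pics/h1.png',np.hstack([cv2.resize(w['pixels'][120:320,220:420],(400,400),interpolation=cv2.INTER_CUBIC),cv2.resize(s['pixels'][150:230,320:400],(400,400),interpolation=cv2.INTER_CUBIC)]))
go(.563,.0,.3,3.6)
```

```text
tool shift cm [11.54 -5.91  2.74] yaw now -112.36 q6 deg 120.3 tilt z [-7.e-04 -0.e+00 -1.e+00]
twist options [np.float64(-116.0), np.float64(64.0)]
```

View pics/h1.png

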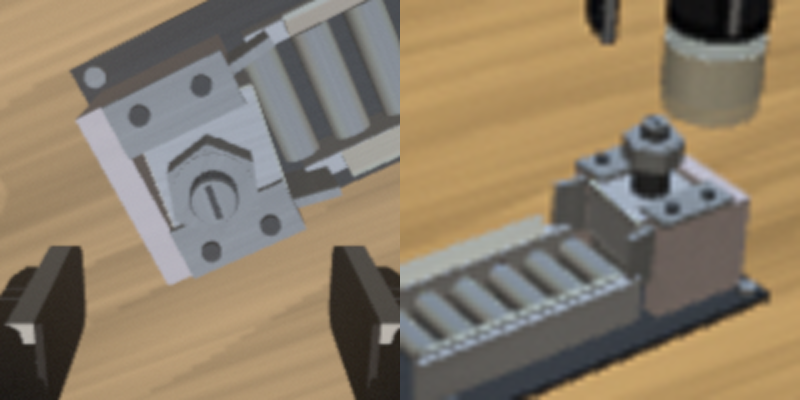

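The nut is down on the boss. The block is skewed a few degrees in the bay, with a wedge gap at the stop. I square it home with another flat push from behind.

Call:
play_rows --pt "0 0 -1" --pt "0 0 0" --pt "0 0 0" --pt "0 0 0" --pt "0 0 0" --pt "0 0 0" --pt "0 0 0" --pt "0 0 0" --pt "0 0 0" --pt "0 0 0" --pt "0 0 0" --pt "0 0 0" --twist '[-7,-7,-7,-7,-7,-7,-7,-7,-7,-7,-7,-7]' --jaw 1

```text
clock: 29.22
ee_pos: [0.5519, 0.1291, 0.3359]
tool_rot: [0.001, 0.97, -0.242, -0.002]
force: [0.5, -1.0, -0.6]
width: 0.0001
```

Call:
play_rows --pt "0 0 0" --pt "0 0 0" --pt "0 0 0" --pt "0 0 0" --pt "0 0 0" --pt "0 2 0" --pt "0 3 0" --pt "0 2 0" --pt "0 0 0" --twist '[-7,-7,-7,-7,-4,0,0,0,0]'

```text
clock: 29.97
ee_pos: [0.5566, 0.0564, 0.336]
tool_rot: [0.001, 1.0, 0.031, -0.002]
force: [0.2, 0.0, 0.3]
width: -0.0
```

Run:
```python
from h import *
go(.557,.070,.222,3.6); print(r.state()['width'])
```

```text
tool shift cm [ 0.16 -1.37 11.4 ] yaw now 3.5 q6 deg -2.9 tilt z [-0.003  -0.0014 -1.    ]
twist options [np.float64(-0.1), np.float64(179.9)]
-3.7146180897576276e-05
```

Call:
play_rows --pt "0 0 2.5" --pt "0 0 3.5" --pt "0 0 3" --pt "0 0 1.6" --pt "0 0 0.8" --pt "0 0 0" --twist '[0,0,0,0,0,0]'

```text
clock: 30.47
ee_pos: [0.5553, 0.0597, 0.2204]
tool_rot: [-0.0, 0.999, 0.032, -0.003]
force: [0.5, -0.5, 0.2]
width: 0.0001
```

Call:
play_rows --pt "0 -0.8 0" --pt "0 -0.8 0" --pt "0 -0.6 0" --pt "0 -0.5 0" --pt "0 -0.3 0" --pt "0 -0.2 0" --pt "0 0 0" --twist '[0,0,0,0,0,0,0]'

```text
clock: 31.05
ee_pos: [0.5552, 0.0916, 0.2244]
tool_rot: [0.0, 0.999, 0.032, 0.001]
force: [-0.6, -0.3, -0.1]
width: -0.0001
```

Call:
play_rows --pt "0 -0.2 0" --pt "0 -0.2 0" --pt "0 0 0" --twist '[0,0,0]'

```text
clock: 31.3
ee_pos: [0.5559, 0.094, 0.2247]
tool_rot: [0.001, 1.0, 0.031, 0.002]
force: [5.5, -8.4, 0.0]
width: -0.0002
```

Call:
play_rows --pt "0 -0.15 0" --pt "0 -0.1 0" --pt "0 0 0" --pt "0 0 0" --twist '[0,0,0,0]'

```text
clock: 31.63
ee_pos: [0.5564, 0.0954, 0.225]
tool_rot: [0.002, 1.0, 0.031, 0.003]
force: [9.1, -13.8, -0.7]
width: 0.0002
```

```bash
python3 st.py
```

```text
[  9.1  -13.84  -0.66] [-2.319 -1.46  -0.159] -0.116 0.0002
tool shift cm [-0.14 -3.56 -2.52] yaw now 3.56 q6 deg 1.2 tilt z [ 0.0055 -0.0039 -1.    ]
```

Call:
play_rows --pt "0 0.4 0" --pt "0 1.5 -1" --pt "0 3 -3" --pt "0 2 -4" --pt "0 0 -4" --pt "0 0 0" --pt "0 0 0" --twist '[0,0,0,0,0,0,0]'

```text
clock: 32.22
ee_pos: [0.5599, 0.0304, 0.3442]
tool_rot: [-0.0, 1.0, 0.031, 0.003]
force: [0.4, 0.1, -0.5]
width: -0.0001
```

Run:
```python
from h import *
w=grab('wrist','w17.png');s=grab('scene','s12.png'); t=grab('top','t12.png');p,M=pose();print(p)
cv2.imwrite('pics/h2.png',np.hstack([cv2.resize(w['pixels'][0:200,220:420],(400,400),interpolation=cv2.INTER_CUBIC),cv2.resize(s['pixels'][150:230,320:400],(400,400),interpolation=cv2.INTER_CUBIC)]))
```

```text
[0.55817392 0.03102812 0.33889918]
```

View pics/h2.png

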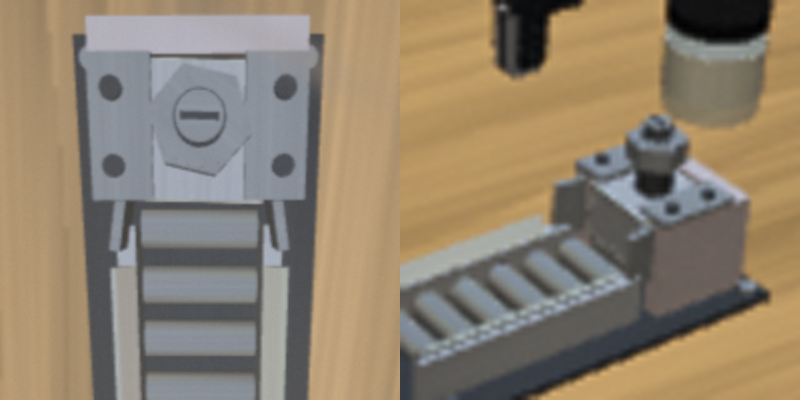

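View pics/s12.png

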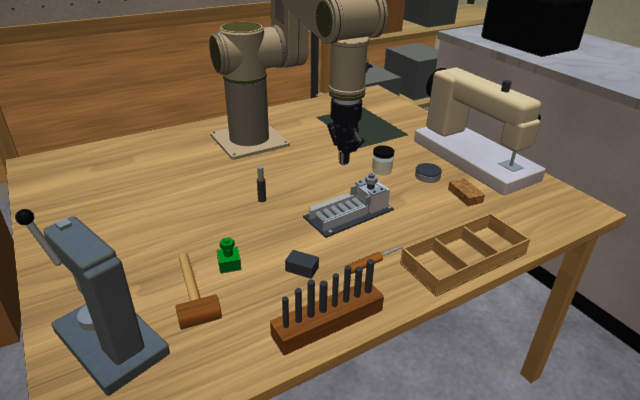

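The block is now square and flush: its rear face sits on the lip edge and the gap at the stop is gone. The bystanders look unmoved. I check numerically where the block was while tightened (w16) against now (w17), and the bystander shifts.

Run:
```python
from h import *
a,b=load('w16.png'),load('w17.png')
ux=np.array([-.0633,.998]);O=np.array([.551,.1557])
def st(X): d=X[:2]-O; return (1000*np.array([d@ux, d@np.array([-ux[1],ux[0]])])).round(1)
print('tight',st(onz(a,326.5,216.5,.106)),'holes',[st(onz(a,220+x/2,120+y/2,.068)) for x,y in((139,115),(201,85),(211,251),(270,225))])
print('now',st(onz(b,319.5,57.5,.106)),'holes',[st(onz(b,220+x/2,y/2,.068)) for x,y in((110,87),(113,165),(284,87),(282,164))])
p0,p1=cv2.imread('pics/top0.png'),cv2.imread('pics/t12.png')
d=cv2.absdiff(p0,p1).max(2)>40; n,_,S,_=cv2.connectedComponentsWithStats(d.astype(np.uint8)); print(S[S[:,4]>15][1:])
```

```text
tight [-29.7  -2.7] holes [array([-12.6, -30.7]), array([-38.7, -30.7]), array([-12.5,  31.7]), array([-38.6,  31.8])]
now [-26.7  -0.9] holes [array([-12.6,  30.8]), array([-38.7,  30.9]), array([-12.6, -31.1]), array([-38.4, -31.3])]
[[ 254  127    4   12   24]
 [ 244  129   80  112 1182]
 [ 288  132   19    4   34]
 [ 325  135    6    9   39]
 [ 332  135    7    9   42]
 [ 307  136   17    9  121]
 [ 262  151   60   18  663]
 [ 329  180    2   12   19]
 [ 248  182    3   12   18]
 [ 321  192   14   54  469]
 [ 279  194   37   32  409]
 [ 267  204    3   14   29]
 [ 426  232   28   25  342]
 [ 248  238   11   39  293]
 [ 328  256    4   13   29]
 [ 327  276    4    7   16]
 [ 233  283    5   14   36]
 [ 241  283    4   15   42]
 [ 228  285  100   91 1023]
 [ 319  285    5   15   57]
 [ 326  284    5   17   59]
 [ 223  370    6   24   43]
 [ 244  375   93   25 1551]
 [ 571  386   48   14  501]]
```

Relative to now (home), the bolt stood about 3 mm back while tightened (about -28 mm). That is in tolerance but with little margin. There is time to re-nip the nut with the block pressed toward the stop, so I first measure the nut's angle.

Run:
```python
from h import *
b=load('w17.png')
im=cv2.imread('pics/w17.png')[20:100,280:360]; cv2.imwrite('pics/nut.png',cv2.resize(im,(600,600),interpolation=cv2.INTER_CUBIC))
go(.5526,.1315,.29,12)
```

```text
tool shift cm [  0.09 -10.06   4.9 ] yaw now 3.65 q6 deg -5.7 tilt z [-2.5e-03  4.0e-04 -1.0e+00]
twist options [np.float64(-8.4), np.float64(171.6)]
```

View pics/nut.png

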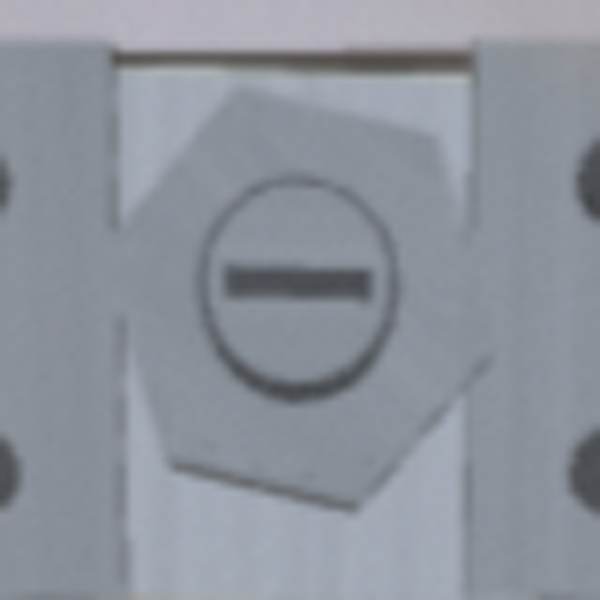

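Run:
```python
from h import *
b=load('w17.png')
P=np.array([onz(b,280+x/7.5,20+y/7.5,.096)[:2] for x,y in((240,85),(435,133),(490,350),(355,512),(172,465),(115,235))])
E=np.roll(P,-1,0)-P; print((np.degrees(np.arctan2(E[:,1],E[:,0]))%60).round(1),(np.linalg.norm(E,axis=1)*1000).round(1),P.mean(0))
```

```text
[51.1 49.9 52.3 49.9 47.3 50.5] [16.7 17.6 17.5 16.4 18.8 15.7] [0.55401265 0.12896817]
```

Run:
```python
import cv2,numpy as np
for f,o,c in(('w16','n16',(300,190)),('w15','n15',(305,270))):
    im=cv2.imread(f'pics/{f}.png'); x=c[0]-20;y=c[1]-30
    im=im[y:y+100,x:x+100]; cv2.imwrite(f'pics/{o}.png',cv2.resize(im,(600,600),interpolation=cv2.INTER_CUBIC)); print(f,x,y)
```

```text
w16 280 160
w15 285 240
```

View pics/n16.png

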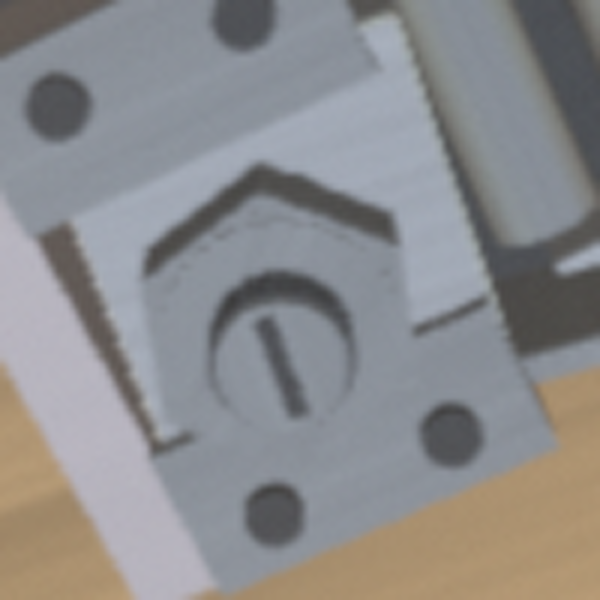

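View pics/n15.png

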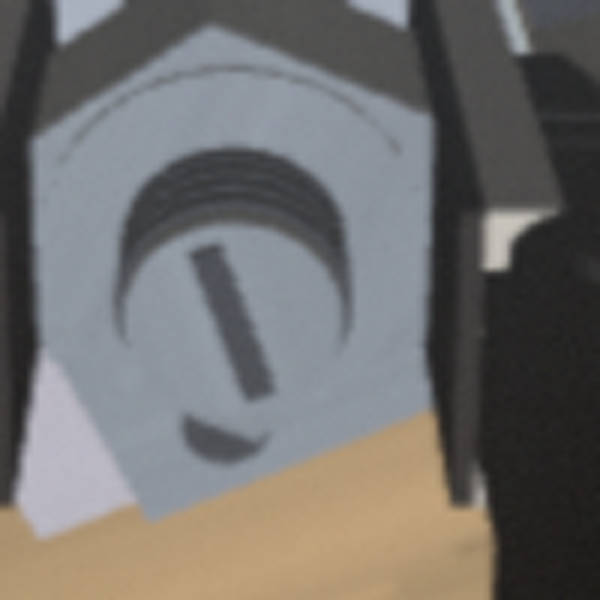

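Run:
```python
from h import *
def ang(d,p,q,z):
    A,B=onz(d,*p,z),onz(d,*q,z); return round(np.degrees(np.arctan2(*(B-A)[1::-1]))%180,1)
a,b,c=load('w16.png'),load('w17.png'),load('w15.png')
f=lambda x,y:(280+x/6,160+y/6)
print('w16 slot',ang(a,f(265,318),f(300,415),.106),'block rear edge',ang(a,f(400,20),f(510,340),.062),'front',ang(a,f(75,230),f(160,440),.062),'lip',ang(a,f(35,235),f(380,70),.068)-90,'nut flats',ang(a,f(147,275),f(160,430),.096),ang(a,f(395,240),f(412,330),.096))
g=lambda x,y:(285+x/6,240+y/6)
print('w15 slot',ang(c,g(205,245),g(262,400),.106),'nut',ang(c,g(432,115),g(430,345),.096))
h=lambda x,y:(280+x/7.5,20+y/7.5)
print('w17 slot',ang(b,h(222,282),h(372,284),.106),'lip',ang(b,h(118,60),h(125,590),.068)-90)
for z in (.088,.092,.096,.1):
  X=[onz(a,*f(262,185),z),onz(a,*f(395,240),z)]; print(z,np.linalg.norm(X[1]-X[0]))
```

```text
w16 slot 176.5 block rear edge 177.5 front 177.5 lip 3.799999999999997 nut flats 161.2 169.0
w15 slot 176.1 nut 159.6
w17 slot 2.9 lip 3.0
0.088 0.017013240824736427
0.092 0.016692160156317578
0.096 0.01637107948789866
0.1 0.01604999881947981
```

The block was skewed about 6.5° when tight and is now square (slot 2.9°, lips 3.0°). The nut angle relative to the bolt slot may have eased by a few degrees on release. I regrip at yaw 20° and nip it again with a slight bias into the bay.

Call:
play_rows --pt "0 -2 0" --pt "0 -3 0" --pt "0 -3 0" --pt "0.08 -2 0" --pt "0 0 0" --pt "0 0 2" --pt "0 0 2" --pt "0 0 1" --pt "0 0 0" --pt "0 0 0" --twist '[0,0,0,-5.5,-5.5,-5.5,0,0,0,0]' --jaw -0.4

```text
clock: 33.2
ee_pos: [0.5525, 0.1307, 0.2889]
tool_rot: [-0.0, 0.985, 0.175, -0.002]
force: [0.2, 0.0, 0.0]
width: 0.0594
```

Run:
```python
from h import *
go(.5526,.1308,.2482,20.2)
w=grab('wrist','w18.png'); im=w['pixels'][180:330,220:420]; cv2.imwrite('pics/w18c.png',cv2.resize(im,(800,600),interpolation=cv2.INTER_CUBIC))
```

```text
tool shift cm [ 0.03 -0.01  4.07] yaw now 20.11 q6 deg -12.0 tilt z [-3.6e-03 -5.0e-04 -1.0e+00]
twist options [np.float64(-0.1), np.float64(179.9)]
```

View pics/w18c.png

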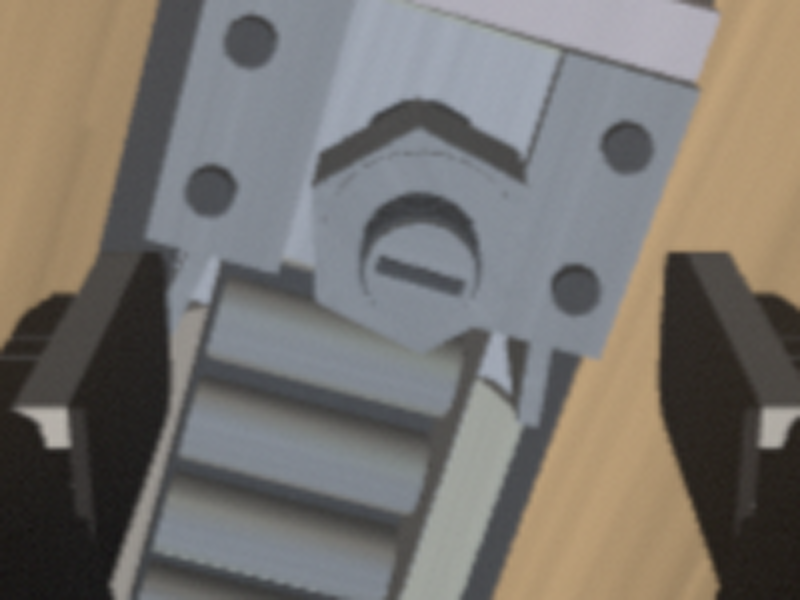

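Aligned and centred with the nut, and the block is flush at the stop. I lower and grip.

Call:
play_rows --pt "0.03 0 1" --pt "0 0 1.5" --pt "0 0 1" --pt "0 0 0.55" --pt "0 0 0" --twist '[0,0,0,0,0]'

```text
clock: 33.67
ee_pos: [0.5529, 0.1306, 0.2484]
tool_rot: [-0.0, 0.985, 0.175, -0.001]
force: [0.6, 0.4, -0.4]
width: 0.0596
```

Call:
play_rows --pt "0 0 0" --pt "0 0 0" --pt "0 0 0" --pt "0 0 0" --pt "0 0 0" --pt "0 0 0" --twist '[0,0,0,0,0,0]' --jaw 1

```text
clock: 34.17
ee_pos: [0.5539, 0.1307, 0.2509]
tool_rot: [0.0, 0.985, 0.175, 0.001]
force: [-1.6, -1.2, 5.7]
width: 0.0286
```

Call:
play_rows --pt "0 -0.1 0" --pt "0 0 0" --pt "0 0 0" --pt "0 0 0" --pt "0 0 0" --twist '[2,2,2,2,0]'

```text
clock: 34.58
ee_pos: [0.5531, 0.1302, 0.2509]
tool_rot: [0.002, 0.994, 0.105, -0.001]
force: [-8.0, -12.1, 11.2]
width: 0.0285
```

```bash
python3 st.py
```

```text
[ -8.05 -12.09  11.16] [-1.98   1.147  1.166] 1.977 0.0285
tool shift cm [-0.03 -0.09  0.09] yaw now 12.07 q6 deg -3.8 tilt z [-7.0e-04 -3.9e-03 -1.0e+00]
```

Call:
play_rows --pt "0 0 0" --pt "0 0 0" --pt "0 0 0" --pt "0 0 0" --twist '[1,1,0,0]'

```text
clock: 34.92
ee_pos: [0.5531, 0.1302, 0.2508]
tool_rot: [0.002, 0.996, 0.089, -0.001]
force: [-7.5, -12.1, 11.4]
width: 0.029
```

```bash
python3 st.py
python3 - <<'E'
from h import *
w=grab('wrist','w19.png'); im=w['pixels'][180:330,220:420]; cv2.imwrite('pics/w19c.png',cv2.resize(im,(800,600),interpolation=cv2.INTER_CUBIC))
E
```

```text
[ -7.5  -12.13  11.4 ] [-2.119  1.148  1.632] 1.753 0.029
tool shift cm [-0.03 -0.08  0.08] yaw now 10.24 q6 deg -2.0 tilt z [-7.0e-04 -4.1e-03 -1.0e+00]
```

View pics/w19c.png

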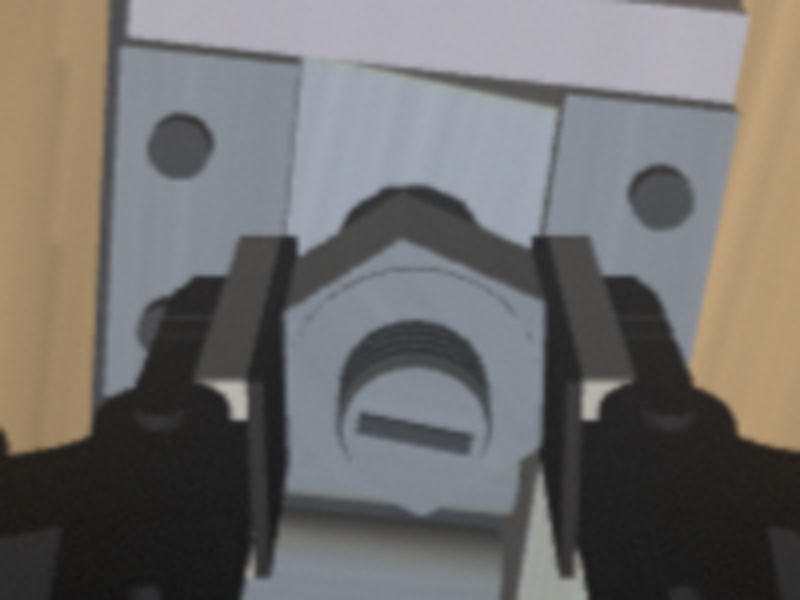

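Held at 1.6 N m with the block's front corner against the stop. I release and square it once more, as before.

Call:
play_rows --pt "0 0 0" --pt "0 0 0" --pt "0 0 0" --pt "0 0 0" --pt "0 0 -1" --pt "0 0 -3" --pt "0 0 -3" --pt "0 0 -1.5" --pt "0 0 0" --twist '[0,0,0,0,0,0,0,0,0]' --jaw -0.4

```text
clock: 35.72
ee_pos: [0.5547, 0.1321, 0.3411]
tool_rot: [-0.0, 0.996, 0.088, 0.004]
force: [0.2, -0.4, 0.7]
width: 0.0599
```

Call:
play_rows --pt "0 2 0" --pt "0 3 0" --pt "0 2 0" --pt "0 0 0" --pt "0 0 0" --pt "0 0 0" --twist '[3,3,0,0,0,0]' --jaw 1

```text
clock: 36.22
ee_pos: [0.5617, 0.0626, 0.3347]
tool_rot: [-0.0, 0.999, 0.036, -0.0]
force: [0.3, -0.5, -1.2]
width: -0.0001
```

Run:
```python
from h import *
go(.5575,.059,.222,3.6); print(r.state()['width'])
w=grab('wrist','w20.png'); im=w['pixels'][0:200,220:420]; cv2.imwrite('pics/w20c.png',cv2.resize(im,(600,600),interpolation=cv2.INTER_CUBIC))
```

```text
tool shift cm [-0.44  0.34 11.27] yaw now 4.13 q6 deg -3.0 tilt z [-6.e-04  5.e-04 -1.e+00]
twist options [np.float64(0.5), np.float64(-179.5)]
-6.462171336261621e-05
```

View pics/w20c.png

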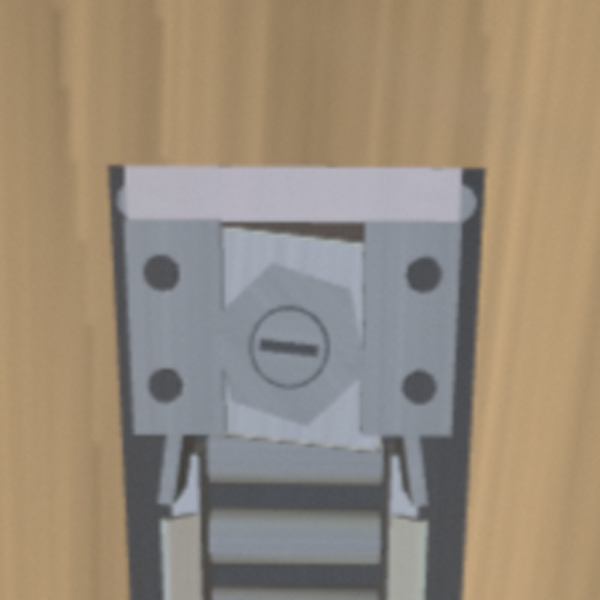

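Call:
play_rows --pt "-0.35 0.3 2.5" --pt "0 0 3.5" --pt "0 0 3" --pt "0 0 1.6" --pt "0 0 0.6" --pt "0 0 0" --twist '[0.5,0,0,0,0,0]'

```text
clock: 36.77
ee_pos: [0.5575, 0.0599, 0.221]
tool_rot: [-0.0, 0.999, 0.032, -0.002]
force: [0.3, 0.4, 1.9]
width: -0.0001
```

Call:
play_rows --pt "0 -0.8 0" --pt "0 -0.8 0" --pt "0 -0.6 0" --pt "0 -0.5 0" --pt "0 -0.3 0" --pt "0 -0.2 0" --pt "0 0 0" --twist '[0,0,0,0,0,0,0]'

```text
clock: 37.35
ee_pos: [0.5567, 0.0914, 0.2234]
tool_rot: [0.0, 0.999, 0.032, 0.0]
force: [0.3, -0.7, 0.2]
width: -0.0
```

Call:
play_rows --pt "0 -0.2 0" --pt "0 -0.2 0" --pt "0 0 0" --twist '[0,0,0]'

```text
clock: 37.6
ee_pos: [0.5574, 0.0939, 0.2237]
tool_rot: [0.001, 1.0, 0.031, 0.002]
force: [5.9, -7.5, -0.1]
width: -0.0
```

Call:
play_rows --pt "0 -0.15 0" --pt "0 -0.1 0" --pt "0 0 0" --pt "0 0 0" --pt "0 0.4 0" --pt "0 1.5 -1" --pt "0 3 -3" --pt "0 2 -4" --pt "0 0 -4" --pt "0 0 0" --pt "0 0 0" --pt "0 0 0" --twist '[0,0,0,0,0,0,0,0,0,0,0,0]'

```text
clock: 38.6
ee_pos: [0.5603, 0.0305, 0.3396]
tool_rot: [-0.0, 1.0, 0.032, 0.0]
force: [-0.4, -1.1, -0.7]
width: -0.0001
```

Run:
```python
from h import *
w=grab('wrist','w21.png'); s=grab('scene','s13.png')
cv2.imwrite('pics/h3.png',np.hstack([cv2.resize(w['pixels'][0:120,260:380],(450,450),interpolation=cv2.INTER_CUBIC),cv2.resize(s['pixels'][160:230,330:385],(350,450),interpolation=cv2.INTER_CUBIC)]))
a=cv2.imread('pics/scene0.png');d=cv2.absdiff(a,s['pixels']).max(2)
for n,(x,y) in dict(mallet=(198,305),awl=(380,257),jar=(383,160),punch=(262,185),cork=(466,190),tin=(428,172),weight=(302,263)).items(): print(n,(d[y-20:y+20,x-20:x+20]>40).sum())
```

```text
mallet 0
awl 0
jar 59
punch 0
cork 0
tin 0
weight 0
```

View pics/h3.png

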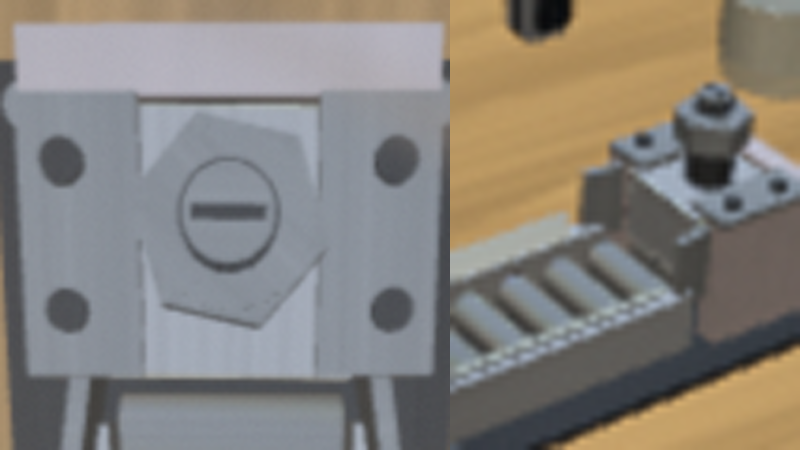

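The block is square and home, the nut is at the same angle as after the first nip, and nothing else moved. The 59 changed pixels by the jar are in a window the gripper and bolt reach into. I hand it in.

```bash
python3 -c "
from cell import r
print(r.finish_job())"
```

```text
the job is handed in; nothing more can be done
None
```

The block is home in the bay with the jam nut tightened against the boss, and I handed the job in at about 39 s of the 72 s allowed. `finish_job` gave no verdict.

**What I did:**
- I gripped the bare-aluminium block, not the green look-alike, and set it on the rollers between the rails. One light touch on a rail flare was corrected before release.
- I pushed it home with closed fingers until it met the stop at about 8 N, with the nut still clear of the boss.
- I ran the nut down about 385° in two grips and held it at 2.0 N m. The drag had skewed the block about 6.5°, so I pushed it square again.
- Since the block had stood about 3 mm back while tightened, I nipped the nut once more, pressed toward the stop (1.6 N m held), and squared the block a second time.

**Last checks:**
- The final wrist view shows the block square and flush against the stop, with its rear face at the lip edge.
- The nut stands at the same angle as after the first nip.
- Before-and-after scene pictures show no change at six of the seven bystanders. A few pixels differ at the glue jar, which I put down to the gripper and bolt in that part of the view.

**What disagreed or stayed uncertain:**
- Finding the block's height from two wrist views gave values 13 mm or more too low, because the baseline was too short. I used the fit of its top and bottom edges on the stated heights instead.
- The top and wrist cameras disagreed by about 2.5 mm on the lane's centre line. I used the wrist camera.
- During the first tightening the block's centre stood about 28 mm before the stop (27 to 30 mm depending on the estimate), against a limit of 30 mm.
- Pictures suggest the nut eased back up to about 4° on release, but this is within measuring error.

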